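Load and lock the guarded bottle shaker

ROBOT

A 7-joint arm with a two-finger parallel gripper is mounted at the origin on a cart in front of the work surface, level with it; the furniture and walls round the work are solid. World frame = base frame: x ahead of the robot, y to its left, z up, the work surface at z = 0. Lengths are in m, angles in rad, forces in N, time in s.
With the tool pointing down it reaches from about 0.375 to 0.925 m from the base axis. Payload 3.1 kg.
Tool frame: the origin (TCP) lies on the centre line of the jaws, within the pads' length; the fingertips stand 11 mm ahead of it and the grasp point (between the pads) lies 8 mm behind it; z points along the fingers, y is the line along which they close (so a half turn about z gives the same grasp; the last joint's range is limited). The gripper opens to 85 mm and grips with 20 to 120 N. Pads are 22 mm wide; open, the fingers measure 114 mm over their backs; the gripper's body (76 mm by 85 mm) begins 54 mm behind the grasp point. The pads swing forward as they close: fully open they stand 13 mm farther back than shut.
Start: joints at [1.09, 0.383, 0.044, 1.598, -0.018, 1.161, -0.05], TCP at [0.243, -0.603, 0.242] pointing down, gripper open.
Joint ranges: [-2.61, 2.61], [-0.41, 2.15], [-1.48, 1.57], [0, 2.5], [-1.57, 4.71], [0.05, 1.97], [-2.85, 2.85]. Speed limits (rad/s): [2.79, 2.79, 3.14, 3.14, 3.14, 3.14, 3.14].

INTERFACE

Orientations are given as [roll, pitch, yaw] about the fixed x, y, z axes, in that order (R = Rz(yaw) Ry(pitch) Rx(roll)).
In Python, from rig import telemetry, grab_frame, calibration, ticket, nets gives the robot as it stands. The module is installed in compiled form; this text tells all that it offers.
- The arm moves only by the tool send_rows, never from a script. Its argument "motion" is a list of rows, each a list of 5 numbers: the shift along the tool's x, y, z in mm, then the turn about the tool's z in degrees, then the closure, from 0 (fully open) to 1 (shut). A call has 1 to 20 rows; each row is the pose to reach, as a shift and turn from the pose commanded when the call began, along the tool's axes at that moment; what a row does not reach only later rows make up. A row lasts 1/12 s, in which the tool goes at most 41.7 mm and 7.16 degrees, less where a joint would pass 70% of its speed; a pose out of reach is approached as far as the arm can. A call with a gripper value outside its range is refused whole. The fingers move at their own pace and stop on an object; the grip force is fixed at half the most. Time passes only in rows, so rows that repeat a pose let the fingers close. It gives the time, the measured TCP pose, the force, the opening and the grip force at its end, in the units of the state.
- telemetry.get_state(): the state, without advancing time (a new reading comes with each control period).
- grab_frame(name): name is "side" or "top"; returns the picture (400x640x3 uint8, red, green, blue); there is no depth.
- calibration(name): a dict with "fovy" (degrees; the focal length in pixels is half the picture's height over the tangent of half this angle, whatever the lens; pixels are square), "cx", "cy" (the principal point, pixels), "cam_to_world" (4x4, takes a point from camera to world coordinates). Camera axes: x right, y up, looking along -z (the intrinsics and any distortion apply to the point x, -y, -z); pixel columns grow to the right and rows downward; lengths in m; the calibration is good to about 2 mm. A picture is of the moment at which its call begins. calibration takes no time and is no camera call.
- ticket.close_job(): hands the job in; it is judged then, once.
Trained networks look in the newest picture that a camera, given by its name, has taken for a name from the list of things; names that differ only in an ending like _2 or _b are one class to them, and where a whole thing is asked for, a point or a joint stands for the part that bears it (a point fixed in the world has none). Each returns a list of dicts, best first, with "conf" (0 to 1); they miss things now and then, are a little off and sometimes report something else, mostly with a low value. They report only what shows in the picture. A call takes as long as a camera call.
- nets.search_frame(camera, query): "location" ([x, y, z] in m, in world coordinates, good to about 4 mm: the middle of the surface that is visible of it).
- nets.pinpoint(camera, query): "location" ([x, y, z] in m, in world coordinates, good to about 4 mm: a listed point, or the origin of a listed thing).
The state is a dict: "time": time; "qpos": joint angles; "qvel": joint speeds; "joint_efforts": joint torques, N m; "tool_pos": TCP position; "tool_rot": TCP orientation; "contact_force": force on the tool from outside, world axes, zero at the start; "wrist_torque": the same for the moment, N m; "width": finger opening in m; "grip_force": force on a finger pad.
Only numpy, scipy, OpenCV 4.12 (cv2) and the standard library are available. Lean on these libraries where they do the work, as an engineer would, in place of code of your own. Each camera call takes 0.05 s, during which the arm holds its last target. There are 200 camera calls.

TASK

Load the bottle shaker: fetch the T-shaped key from its block, unlock the quarter-turn latch with it, leave the key in the lock for now and swing the clear guard panel right open. Stand each of the two or three small blue-capped bottles from the bench just left of the shaker (not those at the back wall) upright on the floor of a bay of its own, then push the hold-down rod in over their caps, through the hole of the right end plate and on through the hole of the left one, until its handle stops against the right plate. Swing the panel fully shut, turn the latch back to locked with the key, and put the key back upright in its block; do not disturb the other things on the bench.

Things in the scene. Friction and masses are not known exactly. Their poses are not given: they have to be found in the camera images.
- shaker: fixed white bench shaker, 165 x 268 x 157 mm. Origin on the bench under the middle of the row of bays; x away from its control face, y to its left. Solid housing x -105 to -36 mm, top z 150. Behind it an open well: inner faces x -36, +36, y -124, +124 mm, walls to z 150, floor z 14. Bays 68 mm wide along y, divided by plates up to z 64. End plates 10 mm thick, outer faces y -134, +134
- bay_1 (a point): centre of the floor of the right bay (shaker x 0, y -72, z 14 mm); frame as the shaker's
- bay_2 (a point): centre of the floor of the middle bay (shaker x 0, y 0, z 14 mm)
- bay_3 (a point): centre of the floor of the left bay (shaker x 0, y +72, z 14 mm)
- hole_right (a point): centre of the 17 mm round through hole in the right end plate, on its outer face (shaker x 0, y -134, z 133 mm); hole axis along the shaker's y
- hole_left (a point): centre of the 17 mm round through hole in the left end plate, on its outer face (shaker x 0, y +134, z 133 mm), in line with the other hole
- panel (a joint): clear guard panel, 100 x 242 x 6 mm, lying over the well, its front edge on the housing, hinged along its rear edge. 0 = shut; grows to 1.8 rad as the front edge swings up and back. Stiff hinge: stays at any angle, about 5 N at the handle moves it. The latch's tongue holds it shut, and blocks it from shutting if turned over the gap
- panel_hinge (a point): middle of the panel's hinge axis, which runs along the shaker's y (shaker x 50, y 0, z 153.5 mm); fixed
- panel_handle (a point): middle of the panel's bar handle, 10 mm thick, 86 mm long along y, 35 mm off the panel's upper face, on posts 43 mm either side; moves with the panel. Shut, it lies 80 mm in front of the hinge axis, 38 mm above it and 45 mm left of the hinge point
- latch (a joint): quarter-turn cam latch: round steel turret, 43 mm thick, 26 mm high, on the housing's top with a tongue reaching 46 mm from its axis. 0 = locked, tongue pointing back over the panel's front edge; 1.57 rad = unlocked, turned counter-clockwise seen from above, tongue to the left. Stays where left; turns with 0.06 N m
- latch_slot (a point): centre of the key slot's mouth, on the latch's vertical axis, top of the turret (shaker x -79, y -70, z 176 mm). Slot 22 mm long, 8 mm wide, 24 mm deep; its length runs along this point's x, the tongue's direction (the shaker's x when locked), and turns with the latch
- key: loose T-key, 70 g. Origin under its 31 mm round shoulder, z up the shank. Below, a flat blade 20 mm along x, 6 mm along y, 16 mm deep, then 16 x 4 mm to 22 mm deep. Above, a 12 mm shank and a black cross-bar 64 mm along x, 12 mm along y, z 31 to 49 mm. Starts upright in the key block. Fully in the lock its shoulder rests on the turret; play about 0.1 rad
- key_block: fixed grey block 50 x 50 x 50 mm with a 24 mm bore, 26 mm deep, in the middle of its top; origin under its centre. It holds the key upright, the key's blade in the bore at any angle, its shoulder resting on the top (z = 50 mm)
- rod: loose hold-down rod, 110 g, lying right of the shaker. Origin where handle and rod meet; x along the rod to its tip. Steel rod 10 mm thick, round nose, tip 280 mm from the origin; black handle 22 x 22 mm square from x 0 back to -75 mm. Centre of mass about 70 mm ahead of the origin. Lying, its tip droops about 0.02 rad
- rod_tip (a point): tip of the rod's nose (rod x = 280 mm)
- bottle_a: 100 ml clear screw-cap bottle with a blue cap, 56 mm thick up to 64 mm, 104 mm high, cap and neck 39 mm thick from 65 to 104 mm; 120 g; origin under its centre; may be absent
- bottle_b: the same kind of bottle; may be absent
- bottle_c: the same kind of bottle; may be absent
- flask_left: bystander: plugged conical flask, 63 mm wide, 137 mm high, behind the bottles
- flask_rear: bystander: taller plugged conical flask, 63 mm wide, 163 mm high, at the back
- tip_box: bystander: red pipette-tip box, 86 x 121 x 67 mm, at the left
- beaker: bystander: foil-covered beaker, 117 mm wide, 116 mm high, right of the shaker towards the back
- dish_low: bystander: petri dish, 92 mm wide, 16 mm high, at the far right, with a second dish on it
- tape: bystander: roll of tape, 104 mm wide, 25 mm high, at the left

How it is judged:
On the way, in this order (a step that is already met when the one before it is completed fails the run):
1. the latch is turned to unlocked (over 1.25 rad) with the key in its slot (value of joint latch above 1.25 rad and distance between key and latch_slot below 0.006 m), for 0.2 s.
2. the guard panel is open past 1.4 rad (value of joint panel above 1.4 rad), for 0.2 s.
3. every bottle stands upright on the floor of a bay (x of bottle_a in the frame of shaker between -0.015 and 0.015 m and y of bottle_a in the frame of shaker between -0.095 and 0.095 m and z of bottle_a in the frame of shaker between 0.009 and 0.019 m and angle between each of bottle_a, bottle_b, bottle_c's own z axis and vertical below 0.1 rad and x of bottle_b in the frame of shaker between -0.015 and 0.015 m and y of bottle_b in the frame of shaker between -0.095 and 0.095 m and z of bottle_b in the frame of shaker between 0.009 and 0.019 m and x of bottle_c in the frame of shaker between -0.015 and 0.015 m and y of bottle_c in the frame of shaker between -0.095 and 0.095 m and z of bottle_c in the frame of shaker between 0.009 and 0.019 m), for 0.3 s.
4. the rod is through both end plates over the loaded bottles, its handle within 10 mm of the right plate (all of step 3 and x of rod_tip in the frame of shaker between -0.011 and 0.011 m and z of rod_tip in the frame of shaker between 0.121 and 0.145 m and y of rod_tip in the frame of shaker above 0.138 m and angle between the x axis of rod and the y axis of shaker, either way round below 0.06 rad), for 0.2 s.
5. the guard panel is shut again (under 0.05 rad) (value of joint panel below 0.05 rad), for 0.2 s.
6. the latch is turned back to locked (under 0.2 rad) with the key in its slot (value of joint latch below 0.2 rad and distance between key and latch_slot below 0.006 m), for 0.2 s.
At the end, for the whole second after the job is handed in: Panel < 0.05 rad, latch < 0.2 rad, key home in its block (8 mm, 6 mm in height, tilt < 0.12 rad); bottles on the well's floor (5 mm), 15 mm from the row's line, 95 from its middle, tilt < 0.1 rad; rod through both holes, in line (0.06 rad), tip over 4 mm out; all at rest (all of step 4 and value of joint panel below 0.05 rad and value of joint latch below 0.2 rad and horizontal distance between key and key_block below 0.008 m and z of key in the frame of key_block between 0.044 and 0.056 m and angle between key's own z axis and vertical below 0.12 rad and linear speed of each of bottle_a, bottle_b, bottle_c, rod, key below 0.03 m/s); the robot touches nothing.
It fails at once if a bystander is knocked over or pushed more than 60 mm (distance of any of flask_left, flask_rear, tip_box, beaker, dish_low, tape from where it was at the start of the episode above 0.06 m or angle between any of flask_left, flask_rear, tip_box, beaker, dish_low, tape's own z axis and vertical above 0.6 rad).
Of bottle_a, bottle_b, bottle_c only 2 to 3 are there at a start; the rules pass over those that are not, and their reading is None.
At some moment in a run one of rod may be knocked a few centimetres aside while the robot is not near it.
It also fails if it takes over 208 s, if anything falls off the work surface, if the arm or the gripper's body presses on something with over 40 N, if the wrist force passes 120 N, or if a joint passes its speed limit or range.

## Working session

There is one attempt and no reset: what is moved stays moved. The work goes in short steps, Python scripts to look and compute and a tool call to move; the robot and the scene stay as the last step left them, time stands still between calls to the robot, and variables do not carry over. Pictures are saved under pics/ and viewed, at most 14 in all, crops included, and the job is handed in when it is done.

Besides the shell and the picture viewer there is one more tool, called after "Emit:" as name(argument=value, ...), one argument or row to a line, values as JSON. send_rows: Moves the arm, as the interface text tells. Its arguments: {"type":"object","properties":{"motion":{"type":"array"}},"required":["motion"]}

```bash
mkdir -p pics; cat > h.py <<'E'
import numpy as np, cv2
from rig import telemetry, grab_frame, calibration, ticket, nets
def K(n):
    c=calibration(n); f=200/np.tan(np.radians(c['fovy'])/2); return f,c['cx'],c['cy'],np.array(c['cam_to_world'])
def proj(n,p):
    f,cx,cy,T=K(n); q=np.linalg.inv(T)@np.r_[p,1]; return np.array([cx+f*q[0]/-q[2],cy-f*q[1]/-q[2]])
def ray(n,u,v,z):
    f,cx,cy,T=K(n); d=T[:3,:3]@np.array([(u-cx)/f,-(v-cy)/f,-1]); o=T[:3,3]; return o+d*(z-o[2])/d[2]
def snap(n,fn=None):
    im=grab_frame(n)
    if fn: cv2.imwrite('pics/'+fn,cv2.cvtColor(im,cv2.COLOR_RGB2BGR))
    return im
def st():
    s=telemetry.get_state(); r=lambda a:np.round(a,4).tolist()
    print(round(s['time'],2),r(s['tool_pos']),r(s['tool_rot']),'F',r(s['contact_force']),'w',round(s['width'],4),'g',round(s['grip_force'],1),'q',r(s['qpos']))
E
python3 - <<'E'
from h import *
st()
for n in('side','top'):
    c=calibration(n); print({k:v if k!='cam_to_world' else np.round(v,3).tolist() for k,v in c.items()})
    snap(n,n+'0.png')
    for q in ['shaker','bay_1','bay_3','hole_right','hole_left','panel_hinge','panel_handle','latch_slot','key','key_block','rod','rod_tip','bottle_a']:
        print(n,q,[(np.round(d['location'],3).tolist(),round(d['conf'],2)) for d in nets.pinpoint(n,q)][:5])
E
```

```text
0.0 [0.2425, -0.6021, 0.2409] [-3.139, 0.0001, 0.3829] F [0.144, 0.2244, -0.2475] w 0.0853 g 0.0 q [1.0902, 0.3839, 0.0438, 1.5996, -0.0179, 1.1612, -0.0499]
{'fovy': 57.992378707209916, 'cx': 321.6901120244683, 'cy': 200.16241262828305, 'cam_to_world': [[-0.949, 0.201, -0.242, 0.259], [-0.314, -0.642, 0.699, 0.885], [-0.015, 0.74, 0.673, 0.987], [0.0, 0.0, 0.0, 1.0]]}
side shaker [([0.539, 0.075, -0.002], 0.75), ([0.668, 0.442, -0.0], 0.41)]
side bay_1 [([0.536, 0.152, 0.02], 0.95), ([0.536, 0.08, 0.014], 0.62)]
side bay_3 [([0.536, 0.152, 0.02], 0.95), ([0.536, 0.08, 0.014], 0.62)]
side hole_right [([0.536, -0.054, 0.13], 0.87), ([0.425, -0.355, 0.012], 0.48)]
side hole_left [([0.538, 0.209, 0.133], 0.8)]
side panel_hinge [([0.584, 0.08, 0.15], 0.93)]
side panel_handle [([0.503, 0.123, 0.192], 0.83), ([0.538, 0.214, 0.133], 0.28)]
side latch_slot [([0.452, 0.009, 0.178], 0.55)]
side key [([0.405, -0.186, 0.053], 0.7)]
side key_block [([0.4, -0.186, 0.003], 0.5)]
side rod [([0.421, -0.353, 0.011], 0.53)]
side rod_tip [([0.538, 0.081, 0.013], 0.27)]
side bottle_a [([0.515, 0.335, 0.0
[... 199 characters left out ...]
-1.0, -0.021, -0.011, -0.006], [-0.013, 0.11, 0.994, 1.774], [0.0, 0.0, 0.0, 1.0]]}
top shaker []
top bay_1 []
top bay_3 []
top hole_right [([0.534, -0.057, 0.132], 0.87)]
top hole_left [([0.41, 0.324, 0.0], 0.65), ([0.54, 0.212, 0.129], 0.58)]
top panel_hinge [([0.584, 0.077, 0.154], 0.92)]
top panel_handle [([0.505, 0.12, 0.194], 0.88)]
top latch_slot [([0.411, 0.326, 0.002], 0.68), ([0.461, 0.007, 0.179], 0.46), ([0.666, 0.441, -0.002], 0.18)]
top key [([0.405, -0.188, 0.053], 0.48)]
top key_block [([0.407, -0.191, 0.004], 0.54)]
top rod [([0.424, -0.358, 0.009], 0.72)]
top rod_tip [([0.591, -0.129, -0.0], 0.68)]
top bottle_a [([0.407, 0.326, 0.001], 0.76), ([0.594, 0.371, -0.003], 0.67)]
```

```bash
ls pics
```

```text
side0.png
top0.png
```

View pics/side0.png

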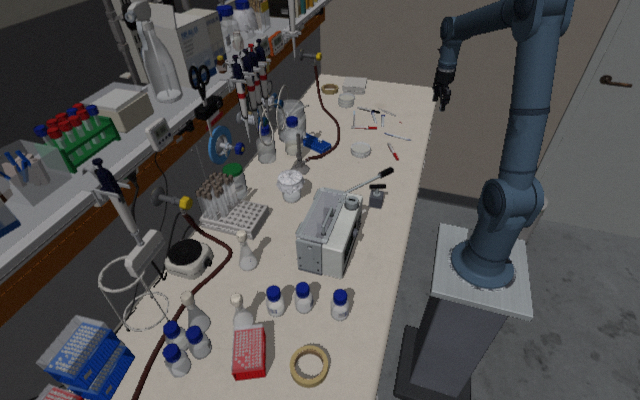

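View pics/top0.png

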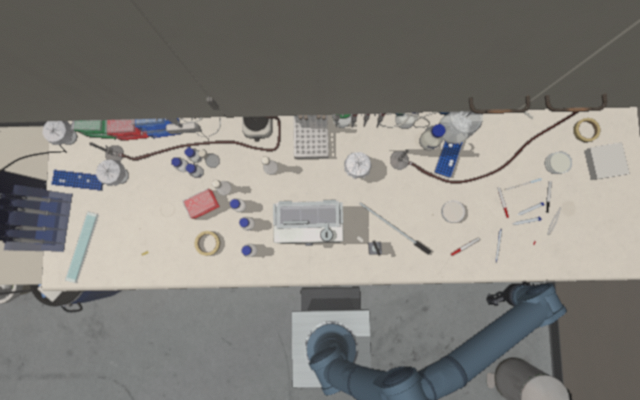

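The side view shows the shaker at about (330,232), key block (377,197), rod (345–393,170–190) and three bottles at (275,300), (303,295) and (340,303). The top view agrees. Next I'll measure the key's yaw up close.

```bash
python3 - <<'E'
from h import *
a=cv2.imread('pics/side0.png'); b=cv2.imread('pics/top0.png')
for p in [(0.405,-0.188,0.099),(0.457,0.008,0.176),(0.536,0.211,0.133)]: print(proj('side',p),proj('top',p))
A=cv2.resize(a[165:225,335:405],None,fx=6,fy=6,interpolation=3); B=cv2.resize(b[230:265,355:395],None,fx=9,fy=9,interpolation=3)
C=np.zeros((360,800,3),np.uint8); C[:,:420]=A; C[:315,430:790]=B; cv2.imwrite('pics/key.png',C)
for q in ['beaker','flask_left','flask_rear','tape','tip_box','dish_low','bottle_a']:
    print(q,[(np.round(d['location'],3).tolist(),round(d['conf'],2)) for d in nets.pinpoint('side',q)][:6])
E
```

```text
[377.02929267 184.12348135] [376.41894616 247.24578471]
[351.57706261 199.27125753] [326.0540558  234.38291478]
[309.27317938 246.66009524] [273.58210682 215.43257992]
beaker [([0.737, -0.129, 0.001], 0.62)]
flask_left [([0.668, 0.44, -0.0], 0.86), ([0.441, 0.505, -0.001], 0.41)]
flask_rear [([0.753, 0.241, 0.003], 0.63)]
tape []
tip_box [([0.602, 0.529, 0.001], 0.71), ([0.422, -0.354, 0.014], 0.46)]
dish_low [([0.549, -0.516, -0.001], 0.42)]
bottle_a [([0.515, 0.335, 0.001], 0.68), ([0.592, 0.374, 0.0], 0.63), ([0.403, 0.323, -0.0], 0.61)]
```

View pics/key.png

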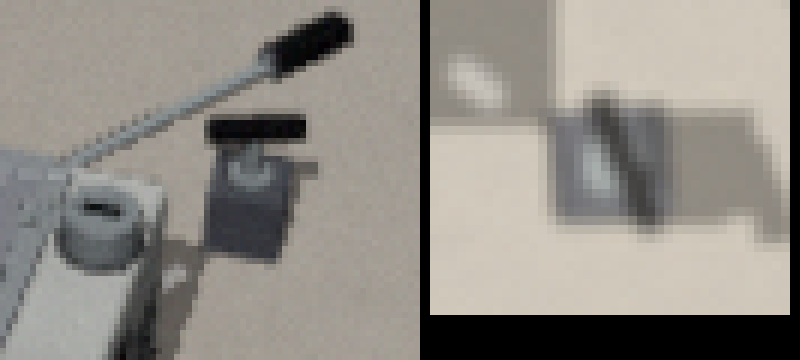

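The key's cross-bar ends are at about (369,186)/(386,186) in side and (374,241)/(379.5,255) in top.

```bash
python3 - <<'E'
from h import *
for n,e in (('side',[(369.2,186.2),(385.8,186.2)]),('top',[(373.9,241.2),(379.4,254.8)])):
    p=[ray(n,*x,0.09) for x in e]; d=p[1]-p[0]; print(n,np.round(p,4).tolist(),np.degrees(np.arctan2(d[1],d[0])),np.linalg.norm(d))
# rod direction
p=[ray('side',363,177-0.0,0.01),ray('side',392.5,170.5,0.011)]
# turret mean + crop for slot
E
```

```text
side [[0.4326, -0.1777, 0.09], [0.3718, -0.1966, 0.09]] -162.6833058907897 0.06359889248669241
top [[0.4289, -0.1798, 0.09], [0.3752, -0.1997, 0.09]] -159.69695779736276 0.05730885961623656
```

Emit:
send_rows(
  motion=[
    [304, -325, 30, 3.4, 0.3],
    [304, -325, 30, 3.4, 0.3],
    [304, -325, 30, 3.4, 0.3],
    [304, -325, 30, 3.4, 0.3],
    [304, -325, 30, 3.4, 0.3],
    [304, -325, 30, 3.4, 0.3],
    [304, -325, 30, 3.4, 0.3],
    [304, -325, 30, 3.4, 0.3],
    [304, -325, 30, 3.4, 0.3],
    [304, -325, 30, 3.4, 0.3],
    [304, -325, 30, 3.4, 0.3],
    [304, -325, 30, 3.4, 0.3],
    [304, -325, 30, 3.4, 0.3],
    [304, -325, 30, 3.4, 0.3],
    [304, -325, 30, 3.4, 0.3],
  ],
)

```text
time: 3.0
tool_pos: [0.4029, -0.1896, 0.2124]
tool_rot: [3.141, 0.0, 0.32]
contact_force: [0.1, 0.5, 0.9]
width: 0.0598
grip_force: 0.0
```

```bash
cat >> h.py <<'E'
def mv(x,y,z,yaw):
    s=telemetry.get_state(); p=np.array(s['tool_pos']); w=s['tool_rot'][2]
    d=np.array([x,y,z])-p; c,n=np.cos(w),np.sin(w)
    t=-(yaw-np.degrees(w)); t=(t+180)%360-180
    print('ROW',np.round([1e3*(c*d[0]+n*d[1]),1e3*(n*d[0]-c*d[1]),-1e3*d[2],t],1).tolist())
E
python3 - <<'E'
from h import *
st(); mv(0.403,-0.188,0.082,18.5)
snap('side','k1.png'); a=cv2.imread('pics/k1.png'); cv2.imwrite('pics/k1c.png',cv2.resize(a[120:225,320:425],None,fx=5,fy=5,interpolation=3))
E
```

```text
3.0 [0.4029, -0.1896, 0.2124] [3.141, 0.0001, 0.3205] F [0.093, 0.4581, 0.8776] w 0.0598 g 0.0 q [0.6137, 0.0377, -0.2704, 2.088, 0.0124, 1.017, -0.9134]
ROW [0.6, -1.5, 130.4, -0.1]
```

View pics/k1c.png

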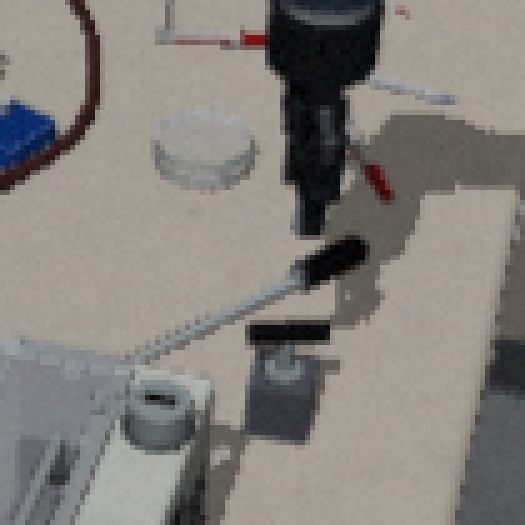

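The gripper sits above the key bar, so I'll descend, grip and lift.

Emit:
send_rows(
  motion=[
    [0, -1.5, 40, 0, 0.3],
    [0, -1.5, 80, 0, 0.3],
    [0, -1.5, 110, 0, 0.3],
    [0, -1.5, 130, 0, 0.3],
    [0, -1.5, 130, 0, 0.3],
    [0, -1.5, 130, 0, 0.6],
    [0, -1.5, 130, 0, 1],
    [0, -1.5, 130, 0, 1],
    [0, -1.5, 130, 0, 1],
    [0, -1.5, 130, 0, 1],
    [0, -1.5, 130, 0, 1],
    [0, -1.5, 130, 0, 1],
  ],
)

```text
time: 4.05
tool_pos: [0.4046, -0.1874, 0.0841]
tool_rot: [3.139, -0.003, 0.323]
contact_force: [-0.7, -0.6, 7.2]
width: 0.0107
grip_force: 59.7
```

```bash
python3 - <<'E'
from h import *
st()
E
```

```text
4.05 [0.4046, -0.1874, 0.0841] [3.1387, -0.0025, 0.3234] F [-0.6718, -0.5756, 7.2321] w 0.0107 g 59.7 q [0.5871, 0.2407, -0.266, 2.1882, 0.0964, 0.7194, -0.9914]
```

Emit:
send_rows(
  motion=[
    [0, 0, -30, 0, 1],
    [0, 0, -70, 0, 1],
    [0, 0, -110, 0, 1],
    [0, 0, -150, 0, 1],
    [0, 0, -166, 0, 1],
    [25, -40, -166, 7, 1],
    [50, -80, -166, 14, 1],
    [75, -115, -166, 19.2, 1],
    [112, -169, -166, 19.2, 1],
    [112, -169, -166, 19.2, 1],
    [112, -169, -166, 19.2, 1],
    [112, -169, -166, 19.2, 1],
  ],
)

```text
time: 5.05
tool_pos: [0.4559, 0.0151, 0.2488]
tool_rot: [-3.14, -0.001, -0.002]
contact_force: [-0.7, -0.5, -0.9]
width: 0.0109
grip_force: 59.2
```

```bash
python3 - <<'E'
from h import *
st()
for n in('side','top'):
    snap(n,'l1'+n+'.png')
    for q in ['key','latch_slot']: print(n,q,[(np.round(d['location'],4).tolist(),round(d['conf'],2)) for d in nets.pinpoint(n,q)][:3])
a=cv2.imread('pics/l1side.png'); b=cv2.imread('pics/l1top.png')
s=telemetry.get_state()['tool_pos']; print(proj('side',[s[0],s[1],s[2]-0.034]),proj('side',[.457,.0085,.176]),proj('top',[.457,.0085,.176]))
A=cv2.resize(a[160:225,320:390],None,fx=8,fy=8,interpolation=3); cv2.imwrite('pics/l1c.png',A)
E
```

```text
5.05 [0.4559, 0.0151, 0.2488] [-3.1397, -0.0015, -0.0018] F [-0.7445, -0.4832, -0.9001] w 0.0109 g 59.2 q [0.3937, 0.03, -0.5189, 2.0159, 0.0148, 1.098, -1.7043]
side key [([0.5353, 0.211, 0.1347], 0.7), ([0.4592, 0.0175, 0.2183], 0.49)]
side latch_slot [([0.454, 0.0095, 0.1813], 0.7)]
top key []
top latch_slot []
[352.71435596 190.67574476] [351.53869492 199.36710547] [325.92125048 234.3856259 ]
```

View pics/l1c.png

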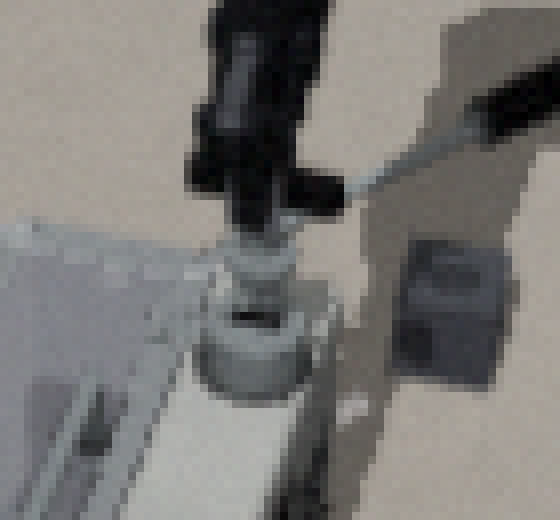

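Emit:
send_rows(
  motion=[
    [0, 0, 0, 0, 1],
    [0, 0, 0, 0, 1],
  ],
)

```text
time: 5.52
tool_pos: [0.4552, 0.0082, 0.2482]
tool_rot: [3.141, 0.0, -0.014]
contact_force: [0.1, 0.6, -1.0]
width: 0.0109
grip_force: 59.2
```

```bash
python3 - <<'E'
from h import *
st();mv(.457,.0085,.2488,-0.7)
E
```

```text
5.52 [0.4552, 0.0082, 0.2482] [3.1414, 0.0001, -0.0139] F [0.1262, 0.6044, -1.0049] w 0.0109 g 59.2 q [0.399, 0.0295, -0.5104, 2.0176, 0.0163, 1.0985, -1.7033]
ROW [1.8, -0.3, -0.6, -0.1]
```

```bash
python3 - <<'E'
from h import *
a=cv2.cvtColor(snap('side'),cv2.COLOR_RGB2BGR)
s=telemetry.get_state()['tool_pos']
A=cv2.resize(a[175:215,330:375],None,fx=14,fy=14,interpolation=3)
def mk(p,c):
    u=proj('side',p); cv2.circle(A,(int((u[0]-330+.5)*14),int((u[1]-175+.5)*14)),3,c,-1)
for dx in(-.011,0,.011): mk([.457+dx,.0085,.176],(0,0,255))
t=[s[0],s[1],s[2]-.034]
for dx in(-.01,0,.01): mk([t[0]+dx,t[1],t[2]-.016],(0,255,0))
for k in range(12):
    g=k*np.pi/6; mk([t[0]+.0155*np.cos(g),t[1]+.0155*np.sin(g),t[2]],(255,0,0)); mk([.457+.0215*np.cos(g),.0085+.0215*np.sin(g),.176],(0,255,255))
for e in(-.032,.032): mk([t[0]+e,t[1],t[2]+.04],(255,0,255))
cv2.imwrite('pics/l2.png',A)
E
```

```text
(no output)
```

View pics/l2.png

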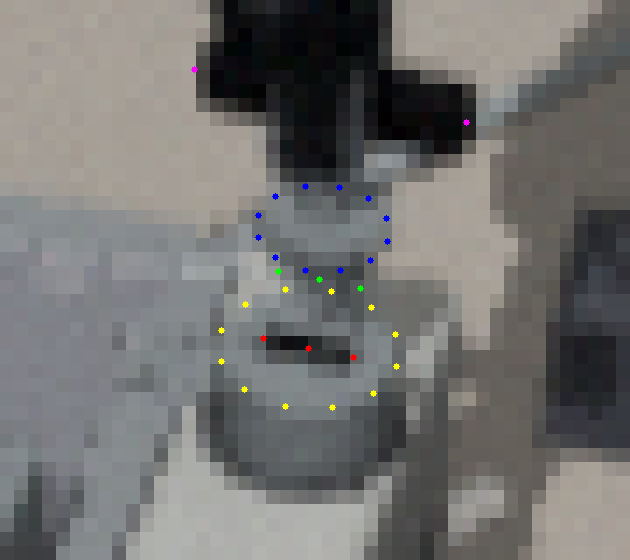

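The slot spans crop x 265–353, matching my model. The key sits about 1.6 mm towards -x of the tool, so I'll correct by 3.4 mm in x and insert.

Emit:
send_rows(
  motion=[
    [3.4, -0.3, 0, 0, 1],
    [3.4, -0.3, 8, 0, 1],
    [3.4, -0.3, 13, 0, 1],
    [3.4, -0.3, 17, 0, 1],
    [3.4, -0.3, 20, 0, 1],
    [3.4, -0.3, 22, 0, 1],
    [3.4, -0.3, 24, 0, 1],
    [3.4, -0.3, 26, 0, 1],
  ],
)

```text
time: 6.23
tool_pos: [0.4589, 0.0093, 0.2222]
tool_rot: [3.141, -0.0, -0.012]
contact_force: [-0.2, -0.6, -0.4]
width: 0.0108
grip_force: 59.3
```

Emit:
send_rows(
  motion=[
    [0, 0, 3, 0, 1],
    [0, 0, 6, 0, 1],
    [0, 0, 9, 0, 1],
    [0, 0, 11, 0, 1],
    [0, 0, 12.5, 0, 1],
    [0, 0, 12.5, 0, 1],
  ],
)

```text
time: 6.73
tool_pos: [0.4588, 0.0094, 0.2102]
tool_rot: [3.141, 0.0, -0.012]
contact_force: [-0.6, -2.6, 2.1]
width: 0.0106
grip_force: 59.7
```

Emit:
send_rows(
  motion=[
    [0, -0.2, 0.3, -7, 1],
    [-0.1, -0.4, 0.3, -14, 1],
    [-0.2, -0.6, 0.3, -21, 1],
    [-0.2, -0.8, 0.3, -28, 1],
    [-0.3, -0.9, 0.3, -35, 1],
    [-0.4, -1.1, 0.3, -42, 1],
    [-0.6, -1.2, 0.3, -49, 1],
    [-0.7, -1.3, 0.3, -56, 1],
    [-0.9, -1.4, 0.3, -63, 1],
    [-1.1, -1.5, 0.3, -70, 1],
    [-1.2, -1.6, 0.3, -77, 1],
    [-1.4, -1.6, 0.3, -84, 1],
    [-1.6, -1.6, 0.3, -90, 1],
    [-1.6, -1.6, 0.3, -93, 1],
    [-1.6, -1.6, 0.3, -94, 1],
    [-1.6, -1.6, 0.3, -94, 1],
    [-1.6, -1.6, 0.3, -94, 1],
    [-1.6, -1.6, 0.3, -94, 1],
  ],
)

```text
time: 8.23
tool_pos: [0.4568, 0.011, 0.2101]
tool_rot: [-3.14, 0.001, 1.629]
contact_force: [-2.9, -1.7, 5.6]
width: 0.0108
grip_force: 60.1
```

```bash
python3 - <<'E'
from h import *
st()
a=cv2.cvtColor(snap('side'),cv2.COLOR_RGB2BGR)
cv2.imwrite('pics/l3.png',cv2.resize(a[170:260,290:390],None,fx=6,fy=6,interpolation=3))
E
```

```text
8.23 [0.4568, 0.011, 0.2101] [-3.1405, 0.0008, 1.6287] F [-2.8809, -1.6992, 5.5602] w 0.0108 g 60.1 q [0.4735, 0.0891, -0.6068, 2.0516, 0.0604, 1.0187, -0.1054]
```

View pics/l3.png

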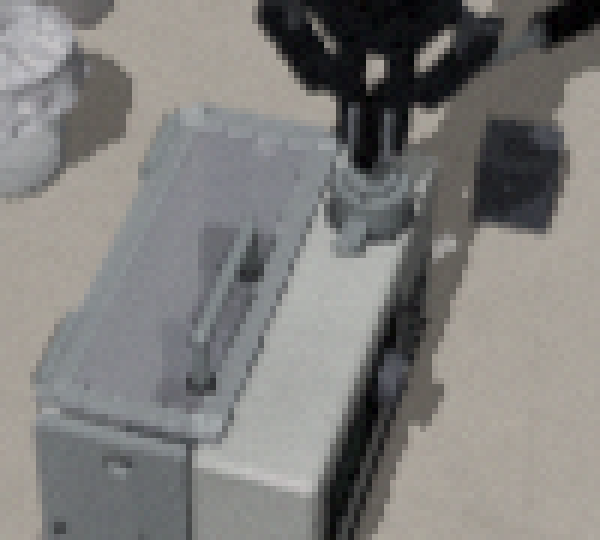

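The tongue now points left at crop (350,245), so the latch is unlocked. I'll release the key, go up and move in front of the handle.

Emit:
send_rows(
  motion=[
    [0, 0, 0, 0, 0.5],
    [0, 0, 0, 0, 0.5],
    [0, 0, 0, 0, 0.5],
    [0, 0, -30, 0, 0.5],
    [0, 0, -70, 0, 0.5],
    [0, 0, -90, 0, 0.5],
    [20, 5, -90, 7, 1],
    [40, 10, -90, 14, 1],
    [80, 15, -90, 21, 1],
    [110, 20, -90, 28, 1],
    [110, 20, -90, 35, 1],
    [110, 20, -90, 42, 1],
    [110, 20, -90, 49, 1],
    [110, 20, -90, 56, 1],
    [110, 20, -90, 63, 1],
    [110, 20, -90, 70, 1],
    [110, 20, -90, 77, 1],
    [110, 20, -90, 84, 1],
    [110, 20, -90, 93, 1],
    [110, 20, -90, 93, 1],
  ],
)

```text
time: 9.95
tool_pos: [0.4707, 0.1226, 0.2992]
tool_rot: [-3.141, 0.0, 0.001]
contact_force: [-0.5, -0.4, -0.5]
width: 0.0002
grip_force: 0.0
```

Emit:
send_rows(
  motion=[
    [0, 0, 40, 0, 1],
    [0, 0, 80, 0, 1],
    [0, 0, 114, 0, 1],
    [0, 0, 114, 0, 1],
    [0, 0, 114, 0, 1],
    [0, 0, 114, 0, 1],
  ],
)

```text
time: 10.45
tool_pos: [0.472, 0.123, 0.1871]
tool_rot: [-3.14, -0.002, 0.006]
contact_force: [0.1, -0.9, 0.7]
width: 0.0002
grip_force: 0.0
```

```bash
python3 - <<'E'
from h import *
st();mv(.489,.122,.1855,0)
for n in('side','top'):
    snap(n)
    for q in ['key','latch_slot','panel_handle','panel_hinge']: print(n,q,[(np.round(d['location'],4).tolist(),round(d['conf'],2)) for d in nets.pinpoint(n,q)][:2])
E
```

```text
10.45 [0.472, 0.123, 0.1871] [-3.1404, -0.0024, 0.0061] F [0.0786, -0.9412, 0.6507] w 0.0002 g 0.0 q [0.2793, 0.1959, -0.6692, 2.0079, 0.1454, 0.9816, -2.026]
ROW [17.0, 1.1, 1.6, 0.4]
side key [([0.4593, 0.0118, 0.1765], 0.48)]
side latch_slot [([0.452, 0.0122, 0.176], 0.57), ([0.5819, 0.0822, 0.1496], 0.33)]
side panel_handle [([0.5029, 0.1241, 0.1934], 0.56), ([0.5931, 0.3698, 0.0025], 0.18)]
side panel_hinge [([0.5863, 0.081, 0.1512], 0.88)]
top key [([0.4572, 0.0085, 0.1745], 0.57), ([0.5136, 0.3348, 0.0024], 0.4)]
top latch_slot [([0.4589, 0.0084, 0.1761], 0.61)]
top panel_handle [([0.5059, 0.1245, 0.192], 0.87), ([0.4038, -0.1905, 0.0026], 0.65)]
top panel_hinge [([0.5848, 0.0793, 0.1536], 0.95), ([0.6667, 0.4389, -0.0029], 0.53)]
```

Emit:
send_rows(
  motion=[
    [12, 0, 1.5, 0, 1],
    [17, 0, 0.5, 0, 1],
    [21, 0, -5, 0, 1],
    [26, 0, -13, 0, 1],
    [32, 0, -20, 0, 1],
    [38, 0, -26, 0, 1],
    [45, 0, -31.5, 0, 1],
    [52, 0, -36.5, 0, 1],
    [58, 0, -40, 0, 1],
    [65, 0, -43, 0, 1],
    [68, 0, -44, 0, 1],
    [68, 0, -44, 0, 1],
  ],
)

```text
time: 11.95
tool_pos: [0.5379, 0.1235, 0.2311]
tool_rot: [-3.142, 0.002, 0.007]
contact_force: [-5.2, 0.0, 2.8]
width: 0.0002
grip_force: 2.3
```

```bash
python3 - <<'E'
from h import *
st()
for n in('side','top'):
    im=snap(n,'p1%s.png'%n)
    for q in ['panel_handle']: print(n,q,[(np.round(d['location'],4).tolist(),round(d['conf'],2)) for d in nets.pinpoint(n,q)][:3])
E
```

```text
11.95 [0.5379, 0.1235, 0.2311] [-3.1415, 0.0024, 0.0066] F [-5.1502, 0.0202, 2.785] w 0.0002 g 2.3 q [0.2625, 0.2753, -0.6476, 1.8196, 0.1831, 1.1095, -2.0135]
side panel_handle [([0.5523, 0.1241, 0.237], 0.94)]
top panel_handle [([0.5541, 0.1261, 0.2373], 0.68)]
```

Emit:
send_rows(
  motion=[
    [-3, 0, -5, 0, 1],
    [-3, 0, -35, 0, 1],
    [-3, 0, -60, 0, 1],
    [-30, 0, -60, 0, 1],
    [-65, 0, -60, 0, 1],
    [-65, 0, -60, 0, 1],
    [-65, 0, -25, 0, 1],
    [-65, 0, 9, 0, 1],
    [-65, 0, 9, 0, 1],
    [-45, 0, 9, 0, 1],
    [-33, 0, 9, 0, 1],
    [-22, 0, 9, 0, 1],
    [-12, 0, 9, 0, 1],
    [-2, 0, 7, 0, 1],
    [8, 0, 4, 0, 1],
    [17, 0, 1, 0, 1],
    [25, 0, -3, 0, 1],
    [32, 0, -3, 0, 1],
  ],
)

```text
time: 13.65
tool_pos: [0.5718, 0.1228, 0.2337]
tool_rot: [-3.141, -0.001, 0.006]
contact_force: [-4.6, 0.2, 3.0]
width: 0.0
grip_force: 2.1
```

Emit:
send_rows(
  motion=[
    [5, 0, 0, 0, 1],
    [10, 0, 0, 0, 1],
    [14, 0, 0, 0, 1],
    [17, 0, 0, 0, 1],
    [17, 0, 0, 0, 1],
  ],
)

```text
time: 14.07
tool_pos: [0.5878, 0.1229, 0.2324]
tool_rot: [-3.142, 0.001, 0.006]
contact_force: [-4.6, -0.3, 1.4]
width: -0.0004
grip_force: 2.0
```

```bash
python3 - <<'E'
from h import *
st()
for n in('side','top'):
    im=snap(n,'p2%s.png'%n)
    for q in ['panel_handle']: print(n,q,[(np.round(d['location'],4).tolist(),round(d['conf'],2)) for d in nets.pinpoint(n,q)][:3])
E
```

```text
14.07 [0.5878, 0.1229, 0.2324] [-3.1416, 0.0009, 0.0058] F [-4.5915, -0.2999, 1.4448] w -0.0004 g 2.0 q [0.2377, 0.3692, -0.6289, 1.7046, 0.2349, 1.1452, -2.022]
side panel_handle [([0.6389, 0.125, 0.2279], 0.73), ([0.5371, 0.0805, 0.0125], 0.45)]
top panel_handle [([0.6395, 0.1207, 0.2268], 0.69), ([0.5376, 0.213, 0.1307], 0.3)]
```

```bash
python3 - <<'E'
from h import *
for n in('side','top'):
    im=snap(n)
    for q in ['bottle_a','bay_2','hole_left','hole_right','shaker','rod','rod_tip']: print(n,q,[(np.round(d['location'],4).tolist(),round(d['conf'],2)) for d in nets.pinpoint(n,q)][:4])
mv(.407,.325,.27,0)
E
```

```text
side bottle_a [([0.5935, 0.371, 0.0016], 0.71), ([0.402, 0.3242, 0.0012], 0.7), ([0.5141, 0.3353, -0.0002], 0.7), ([0.6642, 0.4414, 0.0037], 0.22)]
side bay_2 [([0.538, 0.0799, 0.0152], 0.71), ([0.5326, 0.0092, 0.0153], 0.7), ([0.5361, 0.1528, 0.017], 0.58), ([0.4559, 0.0121, 0.178], 0.5)]
side hole_left [([0.5388, 0.2144, 0.1339], 0.86), ([0.7551, 0.2372, 0.0014], 0.69)]
side hole_right [([0.5333, -0.0541, 0.1303], 0.58), ([0.5353, 0.1507, 0.02], 0.2)]
side shaker [([0.5374, 0.0764, -0.0034], 0.6), ([0.7513, 0.243, -0.0002], 0.58), ([0.6649, 0.4422, 0.0031], 0.31)]
side rod [([0.4216, -0.353, 0.0121], 0.56)]
side rod_tip [([0.5487, -0.5165, -0.0037], 0.23)]
top bottle_a [([0.4076, 0.3252, -0.0012], 0.7), ([0.5139, 0.3347, 0.0028], 0.68), ([0.5932, 0.371, -0.0047], 0.45), ([0.5348, 0.0787, 0.0017], 0.44)]
top bay_2 [([0.5331, 0.1512, 0.0117], 0.96), ([0.5382, 0.0749, 0.0134], 0.79), ([0.539, 0.0052, 0.0107], 0.65)]
top hole_left [([0.5378, 0.214, 0.1324], 0.95)]
top hole_right [([0.5363, -0.0539, 0.1278], 0.79), ([0.5935, 0.3732, -0.0027], 0.36)]
top shaker [([0.516, 0.3336, 0.0036], 0.7), ([0.534, 0.078, 0.0001], 0.66)]
top rod [([0.4263, -0.3539, 0.0139], 0.6)]
top rod_tip [([0.5891, -0.1284, 0.0018], 0.72), ([0.592, 0.3711, -0.0052], 0.35)]
ROW [-179.5, -203.1, -37.5, 0.3]
```

Emit:
send_rows(
  motion=[
    [-20, 0, 0, 0, 1],
    [-35, 0, -30, 0, 0.3],
    [-45, -30, -30, 0, 0.3],
    [-55, -70, -20, 0, 0.3],
    [-65, -110, 0, 0, 0.3],
    [-72.5, -150, 10, 0, 0.3],
    [-72.5, -190, 20, 0, 0.3],
    [-72.5, -212, 40, 0, 0.3],
    [-72.5, -212, 80, 0, 0.3],
    [-72.5, -212, 115, 0, 0.3],
    [-72.5, -212, 145, 0, 0.3],
    [-72.5, -212, 145, 0, 0.3],
    [-72.5, -212, 145, 0, 0.3],
    [-72.5, -212, 145, 0, 1],
    [-72.5, -212, 145, 0, 1],
    [-72.5, -212, 145, 0, 1],
    [-72.5, -212, 145, 0, 1],
    [-72.5, -212, 145, 0, 1],
    [-72.5, -212, 145, 0, 1],
  ],
)

```text
time: 16.65
tool_pos: [0.5164, 0.3362, 0.0908]
tool_rot: [-3.138, -0.006, 0.006]
contact_force: [0.5, 0.1, 5.9]
width: 0.037
grip_force: 60.8
```

```bash
python3 - <<'E'
from h import *
st(); mv(.535,.007,.28,-.8); mv(.535,.007,.103,-.8)
E
```

```text
16.65 [0.5164, 0.3362, 0.0908] [-3.1382, -0.0057, 0.0056] F [0.4742, 0.0545, 5.935] w 0.037 g 60.8 q [-0.1411, 0.5781, -0.6405, 1.7719, 0.4224, 0.9255, -2.5261]
ROW [16.7, 329.3, -189.2, 1.1]
ROW [16.7, 329.3, -12.2, 1.1]
```

Emit:
send_rows(
  motion=[
    [0, 0, -30, 0, 1],
    [0, 0, -70, 0, 1],
    [0, 0, -110, 0, 1],
    [0, 0, -150, 0, 1],
    [0, 0, -185, 0, 1],
    [4, 35, -185, 0, 1],
    [8, 75, -185, 1, 1],
    [10, 115, -185, 1, 1],
    [12, 155, -185, 1, 1],
    [14, 195, -185, 1, 1],
    [15, 235, -185, 1, 1],
    [16, 275, -185, 1, 1],
    [17, 310, -185, 1, 1],
    [17, 329, -185, 1, 1],
    [17, 329, -185, 1, 1],
    [17, 329, -185, 1, 1],
    [17, 329, -185, 1, 1],
  ],
)

```text
time: 18.07
tool_pos: [0.5325, 0.0068, 0.2725]
tool_rot: [-3.141, 0.0, -0.011]
contact_force: [-0.2, 0.2, -1.7]
width: 0.0375
grip_force: 61.0
```

```bash
python3 - <<'E'
from h import *
st(); mv(.535,.007,.106,-.8)
snap('top','b1t.png')
a=cv2.cvtColor(snap('side'),cv2.COLOR_RGB2BGR); t=cv2.imread('pics/b1t.png')
C=np.zeros((480,800,3),np.uint8); C[:,:480]=cv2.resize(a[160:280,270:390],None,fx=4,fy=4,interpolation=3); C[:400,490:790]=cv2.resize(t[185:265,270:330],None,fx=5,fy=5,interpolation=3)
cv2.imwrite('pics/b1.png',C)
E
```

```text
18.07 [0.5325, 0.0068, 0.2725] [-3.1408, 0.0002, -0.0105] F [-0.1928, 0.1639, -1.6749] w 0.0375 g 61.0 q [0.4519, 0.1816, -0.5977, 1.8211, 0.1096, 1.1721, -1.7621]
ROW [2.5, -0.3, 166.5, 0.2]
```

View pics/b1.png

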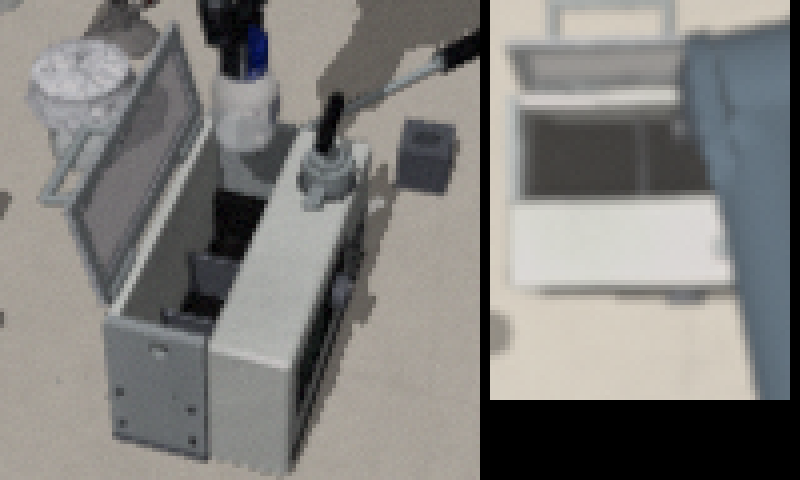

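The bottle hangs upright over bay 1, with the panel open and the key standing in the lock. I'll lower it.

Emit:
send_rows(
  motion=[
    [5, 0, 30, 0, 1],
    [5, 0, 65, 0, 1],
    [5, 0, 95, 0, 1],
    [5, 0, 120, 0, 1],
    [5, 0, 140, 0, 1],
    [5, 0, 155, 0, 1],
    [5, 0, 162, 0, 1],
    [5, 0, 166, 0, 1],
    [5, 0, 167, 0, 1],
    [5, 0, 167, 0, 1],
  ],
)

```text
time: 19.0
tool_pos: [0.5386, 0.0071, 0.1063]
tool_rot: [-3.14, -0.001, -0.01]
contact_force: [0.3, 2.7, -1.1]
width: 0.0372
grip_force: 61.1
```

Emit:
send_rows(
  motion=[
    [0, 0, 1, 0, 1],
    [0, 0, 1, 0, 0.4],
    [0, 0, 1, 0, 0.4],
    [0, 0, 1, 0, 0.4],
    [0, 0, 1, 0, 0.4],
    [0, 0, -30, 0, 0.4],
    [0, 0, -70, 0, 0.4],
    [0, 0, -110, 0, 0.4],
    [0, 0, -140, 0, 0.4],
    [0, -40, -140, -5, 0.4],
    [0, -80, -140, -10, 0.4],
    [0, -120, -140, -15, 0.4],
    [0, -160, -140, -20.6, 0.4],
    [5, -200, -140, -20.6, 0.3],
    [15, -240, -130, -20.6, 0.3],
    [30, -280, -110, -20.6, 0.3],
    [45, -320, -90, -20.6, 0.3],
    [51, -350, -70, -20.6, 0.3],
    [51, -364.5, -60, -20.6, 0.3],
    [51, -364.5, -60, -20.6, 0.3],
  ],
)

```text
time: 20.67
tool_pos: [0.5902, 0.3748, 0.1627]
tool_rot: [-3.138, 0.003, 0.355]
contact_force: [-0.6, -0.3, -0.0]
width: 0.0597
grip_force: 0.0
```

```bash
python3 - <<'E'
from h import *
st(); mv(.5933,.371,.087,20)
for n in ('side','top'):
    snap(n)
    print([(np.round(d['location'],4).tolist(),round(d['conf'],2)) for d in nets.pinpoint(n,'bottle_a')][:5])
E
```

```text
20.67 [0.5902, 0.3748, 0.1627] [-3.1377, 0.0032, 0.3545] F [-0.5596, -0.3478, -0.0208] w 0.0597 g 0.0 q [-0.1518, 0.6475, -0.6782, 1.5022, 0.4233, 1.1448, -2.124]
ROW [1.6, 4.7, 75.7, 0.3]
[([0.5375, 0.0052, 0.0144], 0.76), ([0.4014, -0.1852, 0.0019], 0.74), ([0.5925, 0.3693, 0.0023], 0.65), ([0.4023, 0.3274, 0.0014], 0.62)]
[([0.4091, 0.3265, -0.0005], 0.7), ([0.5397, 0.0085, 0.017], 0.48), ([0.6675, 0.4384, -0.004], 0.19)]
```

Emit:
send_rows(
  motion=[
    [0, 0, 30, 0, 0.3],
    [0, 0, 60, 0, 0.3],
    [0, 0, 77, 0, 0.3],
    [0, 0, 77, 0, 0.3],
    [0, 0, 77, 0, 0.3],
    [0, 0, 77, 0, 1],
    [0, 0, 77, 0, 1],
    [0, 0, 77, 0, 1],
    [0, 0, 77, 0, 1],
    [0, 0, 77, 0, 1],
    [0, 0, 77, 0, 1],
  ],
)

```text
time: 21.78
tool_pos: [0.5946, 0.371, 0.0915]
tool_rot: [-3.14, -0.005, 0.348]
contact_force: [-0.4, -0.7, 6.3]
width: 0.0378
grip_force: 59.9
```

```bash
python3 - <<'E'
from h import *
st(); mv(.536,.079,.275,-.8)
E
```

```text
21.78 [0.5946, 0.371, 0.0915] [-3.1405, -0.0046, 0.3482] F [-0.4286, -0.7084, 6.2739] w 0.0378 g 59.9 q [-0.1687, 0.7203, -0.6402, 1.5449, 0.4775, 1.0319, -2.1592]
ROW [-154.7, 254.4, -183.5, 20.7]
```

Emit:
send_rows(
  motion=[
    [0, 0, -30, 0, 1],
    [0, 0, -70, 0, 1],
    [0, 0, -110, 0, 1],
    [0, 0, -150, 0, 1],
    [-20, 14, -183, 3, 1],
    [-50, 35, -183, 8, 1],
    [-81, 57, -183, 13, 1],
    [-94, 95, -183, 18, 1],
    [-107, 133, -183, 20.7, 1],
    [-120, 170, -183, 20.7, 1],
    [-133, 205, -183, 20.7, 1],
    [-146, 235, -183, 20.7, 1],
    [-153.5, 255, -183, 20.7, 1],
    [-153.5, 255, -183, 20.7, 1],
    [-153.5, 255, -183, 20.7, 1],
    [-153.5, 255, -183, 20.7, 1],
  ],
)

```text
time: 23.12
tool_pos: [0.5355, 0.0785, 0.2716]
tool_rot: [-3.141, -0.0, -0.012]
contact_force: [-0.4, 1.1, -1.0]
width: 0.0372
grip_force: 60.5
```

```bash
python3 - <<'E'
from h import *
st(); mv(.5375,.079,.106,-.8)
E
```

```text
23.12 [0.5355, 0.0785, 0.2716] [-3.1407, -0.0, -0.0123] F [-0.4496, 1.1094, -1.037] w 0.0372 g 60.5 q [0.3338, 0.2044, -0.621, 1.8021, 0.1274, 1.1751, -1.9096]
ROW [2.0, -0.5, 165.6, 0.1]
```

Emit:
send_rows(
  motion=[
    [2, -0.5, 30, 0, 1],
    [2, -0.5, 65, 0, 1],
    [2, -0.5, 95, 0, 1],
    [2, -0.5, 120, 0, 1],
    [2, -0.5, 140, 0, 1],
    [2, -0.5, 155, 0, 1],
    [2, -0.5, 162, 0, 1],
    [2, -0.5, 166, 0, 1],
    [2, -0.5, 167, 0, 1],
    [2, -0.5, 167, 0, 1],
    [2, -0.5, 167, 0, 0.4],
    [2, -0.5, 167, 0, 0.4],
    [2, -0.5, 167, 0, 0.4],
    [2, -0.5, 167, 0, 0.4],
    [2, -0.5, 130, 0, 0.4],
    [2, -0.5, 90, 0, 0.4],
    [2, -0.5, 50, 0, 0.4],
    [2, -0.5, 25, 0, 0.4],
    [2, -0.5, 25, 0, 0.4],
  ],
)

```text
time: 24.7
tool_pos: [0.5424, 0.079, 0.254]
tool_rot: [-3.14, -0.014, -0.014]
contact_force: [1.0, 0.5, 0.8]
width: 0.0515
grip_force: 0.0
```

Emit:
send_rows(
  motion=[
    [-20, -35, 0, -5, 0.3],
    [-40, -70, 0, -10, 0.3],
    [-60, -105, 0, -15, 0.3],
    [-80, -140, 0, -20.7, 0.3],
    [-100, -180, 20, -20.7, 0.3],
    [-120, -220, 50, -20.7, 0.3],
    [-135, -245, 80, -20.7, 0.3],
    [-135, -245, 90, -20.7, 0.3],
    [-135, -245, 90, -20.7, 0.3],
    [-135, -245, 90, -20.7, 0.3],
  ],
)

```text
time: 25.53
tool_pos: [0.4042, 0.3242, 0.1547]
tool_rot: [3.141, 0.004, 0.351]
contact_force: [-0.4, -0.4, 1.0]
width: 0.0598
grip_force: 0.0
```

```bash
python3 - <<'E'
from h import *
st(); mv(.4055,.3255,.087,20)
for n in ('side','top'):
    snap(n)
    print([(np.round(d['location'],4).tolist(),round(d['conf'],2)) for d in nets.pinpoint(n,'bottle_a')][:5])
E
```

```text
25.53 [0.4042, 0.3242, 0.1547] [3.1408, 0.0043, 0.3511] F [-0.4477, -0.422, 1.0054] w 0.0598 g 0.0 q [-0.0571, 0.3462, -0.7994, 1.9573, 0.2991, 0.9637, -2.2209]
ROW [1.7, -0.7, 67.7, 0.1]
[([0.5368, 0.009, 0.0124], 0.63), ([0.5371, 0.0854, 0.0187], 0.6), ([0.4063, 0.3227, 0.0001], 0.59)]
[([0.5383, 0.0054, 0.0153], 0.69), ([0.4082, 0.3275, 0.0024], 0.59), ([0.5359, 0.0796, 0.0115], 0.46), ([0.738, -0.1243, 0.0031], 0.33)]
```

Emit:
send_rows(
  motion=[
    [2, 0, 30, 0, 0.3],
    [2, 0, 55, 0, 0.3],
    [2, 0, 68, 0, 0.3],
    [2, 0, 68, 0, 0.3],
    [2, 0, 68, 0, 0.3],
    [2, 0, 68, 0, 1],
    [2, 0, 68, 0, 1],
    [2, 0, 68, 0, 1],
    [2, 0, 68, 0, 1],
    [2, 0, 68, 0, 1],
    [2, 0, 68, 0, 1],
  ],
)

```text
time: 26.65
tool_pos: [0.4093, 0.3267, 0.0905]
tool_rot: [-3.141, -0.004, 0.348]
contact_force: [-1.2, 0.3, 6.4]
width: 0.0373
grip_force: 60.1
```

```bash
python3 - <<'E'
from h import *
st(); mv(.538,.151,.275,-.8)
E
```

```text
26.65 [0.4093, 0.3267, 0.0905] [-3.1408, -0.0038, 0.3482] F [-1.2358, 0.3354, 6.4258] w 0.0373 g 60.1 q [-0.1162, 0.4495, -0.7415, 1.9906, 0.4038, 0.847, -2.3032]
ROW [61.0, 209.1, -184.5, 20.8]
```

Emit:
send_rows(
  motion=[
    [0, 0, -30, 0, 1],
    [0, 0, -70, 0, 1],
    [0, 0, -110, 0, 1],
    [0, 0, -150, 0, 1],
    [0, 0, -184, 0, 1],
    [10, 35, -184, 6, 1],
    [20, 70, -184, 12, 1],
    [30, 105, -184, 18, 1],
    [40, 140, -184, 20.8, 1],
    [50, 175, -184, 20.8, 1],
    [61, 209, -184, 20.8, 1],
    [61, 209, -184, 20.8, 1],
    [61, 209, -184, 20.8, 1],
    [61, 209, -184, 20.8, 1],
  ],
)

```text
time: 27.82
tool_pos: [0.5359, 0.1497, 0.272]
tool_rot: [-3.141, 0.001, -0.016]
contact_force: [-0.2, 1.6, -1.0]
width: 0.0373
grip_force: 60.9
```

```bash
python3 - <<'E'
from h import *
st(); mv(.538,.151,.105,-.8)
E
```

```text
27.82 [0.5359, 0.1497, 0.272] [-3.141, 0.0015, -0.0155] F [-0.2278, 1.6042, -1.0425] w 0.0373 g 60.9 q [0.2405, 0.2467, -0.673, 1.7642, 0.1636, 1.1887, -2.0655]
ROW [2.0, -1.3, 167.0, -0.1]
```

Emit:
send_rows(
  motion=[
    [2, -1.3, 30, 0, 1],
    [2, -1.3, 65, 0, 1],
    [2, -1.3, 95, 0, 1],
    [2, -1.3, 120, 0, 1],
    [2, -1.3, 140, 0, 1],
    [2, -1.3, 155, 0, 1],
    [2, -1.3, 162, 0, 1],
    [2, -1.3, 166, 0, 1],
    [2, -1.3, 168, 0, 1],
    [2, -1.3, 168, 0, 1],
    [2, -1.3, 168, 0, 0.4],
    [2, -1.3, 168, 0, 0.4],
    [2, -1.3, 168, 0, 0.4],
    [2, -1.3, 168, 0, 0.4],
    [2, -1.3, 130, 0, 0.4],
    [2, -1.3, 90, 0, 0.4],
    [2, -1.3, 50, 0, 0.4],
    [2, -1.3, 10, 0, 0.4],
    [-20, -1.3, -10, 0, 0.4],
  ],
)

```text
time: 29.4
tool_pos: [0.5226, 0.154, 0.2905]
tool_rot: [-3.135, -0.015, -0.016]
contact_force: [1.1, -0.8, 1.4]
width: 0.0508
grip_force: 0.0
```

```bash
python3 - <<'E'
from h import *
st()
for n in ('side','top'):
    im=snap(n,'r1%s.png'%n)
    for q in ['bottle_a','rod','rod_tip','beaker','panel_handle']: print(n,q,[(np.round(d['location'],4).tolist(),round(d['conf'],2)) for d in nets.pinpoint(n,q)][:4])
    print('search',[(np.round(d['location'],4).tolist(),round(d['conf'],2)) for d in nets.search_frame(n,'rod')][:2])
a=cv2.imread('pics/r1side.png'); t=cv2.imread('pics/r1top.png')
C=np.zeros((450,800,3),np.uint8); C[:,:480]=cv2.resize(a[155:245,310:406],None,fx=5,fy=5,interpolation=3); C[:312,490:790]=cv2.resize(t[195:273,360:435],None,fx=4,fy=4,interpolation=3)
cv2.imwrite('pics/r1.png',C)
E
```

```text
29.4 [0.5226, 0.154, 0.2905] [-3.1348, -0.0152, -0.0157] F [1.0942, -0.8398, 1.4302] w 0.0508 g 0.0 q [0.2593, 0.1948, -0.6923, 1.7801, 0.1335, 1.197, -2.0569]
side bottle_a [([0.5366, 0.0838, 0.0152], 0.76), ([0.535, 0.0052, 0.0148], 0.76)]
side rod [([0.4345, -0.404, 0.0115], 0.76)]
side rod_tip []
side beaker [([0.739, -0.1272, 0.0001], 0.7), ([0.755, 0.2391, 0.0013], 0.34)]
side panel_handle [([0.6398, 0.1268, 0.2244], 0.62)]
search [([0.4492, -0.3849, 0.0138], 0.56)]
top bottle_a [([0.5395, 0.0052, 0.0159], 0.65), ([0.5367, 0.0823, 0.0113], 0.62), ([0.5434, -0.5174, -0.0005], 0.45), ([0.5962, 0.5324, -0.0064], 0.42)]
top rod [([0.4406, -0.4088, 0.0096], 0.49)]
top rod_tip [([0.5438, -0.5165, 0.0003], 0.74), ([0.5992, -0.1781, 0.0019], 0.53), ([0.4017, -0.1867, 0.0011], 0.43)]
top beaker [([0.7382, -0.1224, 0.0062], 0.87)]
top panel_handle [([0.6444, 0.1234, 0.2251], 0.88)]
search [([0.472, -0.3659, 0.0143], 0.8)]
```

View pics/r1.png

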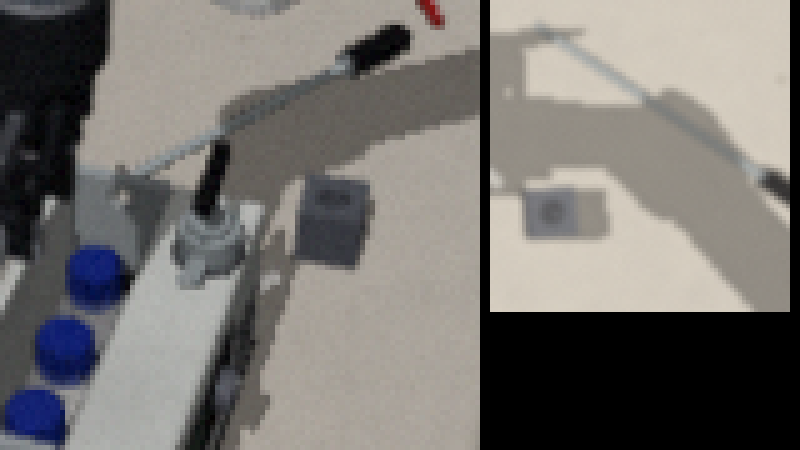

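All three caps show in the bays. The rod has been knocked: handle junction is now at about (380,168.5) in side and (428,239.5) in top, tip at (374,202.5) in top.

```bash
python3 - <<'E'
from h import *
print(ray('side',380,168.6,.011),ray('side',391.0,162.6,.015),ray('side',338,190,.006),ray('top',428,239.5,.011),ray('top',373.75,202.3,.005))
for n,z in(('top',.011),):
    a=ray(n,428,239.5,z);b=ray(n,373.75,202.3,.005);d=b-a;print(np.degrees(np.arctan2(d[1],d[0])),np.linalg.norm(d))
# dark handle blob in both
for n,box in (('side',(155,175,372,402)),('top',(230,265,415,450))):
    im=cv2.imread('pics/r1%s.png'%n); r=im[box[0]:box[1],box[2]:box[3]].max(2); m=r<60; v,u=np.nonzero(m); 
    P=np.array([ray(n,x+box[2],y+box[0],.013)[:2] for x,y in zip(u,v)]); c=P.mean(0); w,V=np.linalg.eigh(np.cov(P.T)); k=(P-c)@V[:,1]; print(n,len(P),c,np.degrees(np.arctan2(*V[::-1,1])),np.ptp(k),np.ptp((P-c)@V[:,0]))
E
```

```text
[ 0.42907775 -0.40380753  0.011     ] [ 0.39018978 -0.45680308  0.015     ] [ 0.56701918 -0.21458913  0.006     ] [ 0.43243046 -0.41150269  0.011     ] [ 0.59243181 -0.1932776   0.005     ]
53.751350774713615 0.27066330381773135
side 65 [ 0.41180244 -0.44072441] 62.56898053074814 0.07834002889831779 0.03345177060890503
top 33 [ 0.41390241 -0.44283397] 54.54417149437264 0.058482801334537954 0.009218801738680515
```

Emit:
send_rows(
  motion=[
    [0, 40, 0, 0, 0.3],
    [-10, 80, 0, -5, 0.3],
    [-20, 120, 0, -10, 0.3],
    [-30, 160, 0, -15, 0.3],
    [-40, 200, 0, -20, 0.3],
    [-50, 240, 0, -27, 0.3],
    [-60, 280, 0, -34, 0.3],
    [-68, 320, 0, -41, 0.3],
    [-75, 360, 0, -48, 0.3],
    [-82, 400, 20, -55.3, 0.3],
    [-88, 440, 40, -55.3, 0.3],
    [-94, 480, 70, -55.3, 0.3],
    [-98, 520, 100, -55.3, 0.3],
    [-98, 560, 130, -55.3, 0.3],
    [-98, 588, 170, -55.3, 0.3],
    [-98, 588, 170, -55.3, 0.3],
    [-98, 588, 170, -55.3, 0.3],
    [-98, 588, 170, -55.3, 0.3],
    [-98, 588, 170, -55.3, 0.3],
  ],
)

```text
time: 31.68
tool_pos: [0.4088, -0.4353, 0.1111]
tool_rot: [-3.139, -0.001, 0.948]
contact_force: [-0.4, 0.6, 0.8]
width: 0.0599
grip_force: 0.0
```

```bash
python3 - <<'E'
from h import *
st()
for n in ('side','top'):
    im=snap(n,'r2%s.png'%n)
    for q in ['rod','rod_tip']: print(n,q,[(np.round(d['location'],4).tolist(),round(d['conf'],2)) for d in nets.pinpoint(n,q)][:3])
for o in [(.433,-.408),]: mv(o[0]-.0174,o[1]-.0244,.013,54.4)
a=cv2.imread('pics/r2side.png'); R=cv2.resize(a[140:200,345:405],None,fx=8,fy=8,interpolation=3)
def mk(p,c):
    u=proj('side',p); cv2.circle(R,(int((u[0]-345+.5)*8),int((u[1]-140+.5)*8)),3,c,-1)
for l in np.arange(-.075,.2,.025): mk([.433+l*.582,-.408+l*.813,.011],(0,0,255))
cv2.imwrite('pics/r2.png',R)
E
```

```text
31.68 [0.4088, -0.4353, 0.1111] [-3.1387, -0.001, 0.9481] F [-0.3602, 0.6343, 0.837] w 0.0599 g 0.0 q [0.9482, 0.4471, -0.2446, 1.8181, 0.1337, 0.8954, 0.0199]
side rod [([0.4375, -0.4052, 0.0119], 0.64), ([0.5371, 0.0796, 0.0171], 0.59)]
side rod_tip [([0.5476, -0.5154, -0.0026], 0.35)]
top rod [([0.4378, -0.408, 0.0115], 0.5)]
top rod_tip [([0.5988, -0.1773, -0.0006], 0.61), ([0.7507, 0.2397, 0.0023], 0.29)]
ROW [4.3, 2.3, 101.1, 0.2]
```

View pics/r2.png

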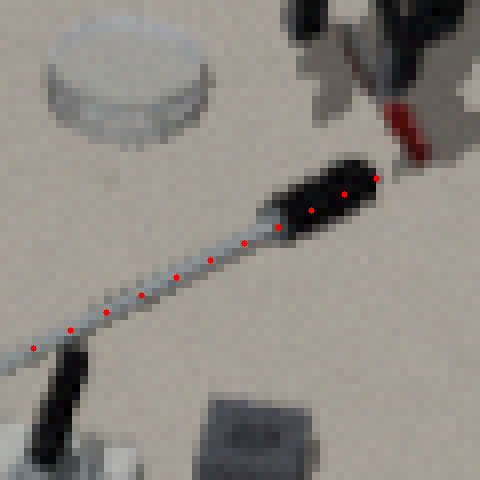

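Emit:
send_rows(
  motion=[
    [8, 4, 30, 0, 0.3],
    [8, 4, 60, 0, 0.3],
    [8, 4, 85, 0, 0.3],
    [8, 4, 95, 0, 0.3],
    [8, 4, 98, 0, 0.3],
    [8, 4, 98, 0, 0.3],
    [8, 4, 98, 0, 0.3],
  ],
)

```text
time: 32.57
tool_pos: [0.4188, -0.432, 0.0161]
tool_rot: [3.139, 0.0, 0.95]
contact_force: [0.9, -0.9, 0.9]
width: 0.0594
grip_force: 0.0
```

Emit:
send_rows(
  motion=[
    [0, 0, 0, 0, 1],
    [0, 0, 0, 0, 1],
    [0, 0, 0, 0, 1],
    [0, 0, 0, 0, 1],
    [0, 0, 0, 0, 1],
    [0, 0, 0, 0, 1],
    [0, 0, 0, 0, 1],
  ],
)

```text
time: 33.15
tool_pos: [0.4184, -0.4319, 0.0159]
tool_rot: [3.14, 0.0, 0.95]
contact_force: [-0.1, 0.5, 7.1]
width: 0.0206
grip_force: 60.6
```

Emit:
send_rows(
  motion=[
    [0, 0, -15, 0, 1],
    [0, 0, -40, 0, 1],
    [0, 0, -70, 0, 1],
    [0, 0, -100, 0, 1],
    [0, 0, -128, 0, 1],
    [10, 10, -128, -5, 1],
    [30, 20, -128, -10, 1],
    [50, 30, -128, -15, 1],
    [70, 45, -128, -20, 1],
    [90, 57, -128, -26, 1],
    [106, 67, -128, -32, 1],
    [106, 67, -128, -34.8, 1],
    [106, 67, -128, -34.8, 1],
    [106, 67, -128, -34.8, 1],
    [106, 67, -128, -34.8, 1],
    [106, 67, -128, -34.8, 1],
  ],
)

```text
time: 34.48
tool_pos: [0.5324, -0.3849, 0.1421]
tool_rot: [-3.14, 0.0, 1.555]
contact_force: [0.8, 0.3, -1.3]
width: 0.0208
grip_force: 59.7
```

```bash
python3 - <<'E'
from h import *
st()
for n in ('side','top'):
    im=snap(n,'r3%s.png'%n)
    for q in ['rod','rod_tip','hole_right']: print(n,q,[(np.round(d['location'],4).tolist(),round(d['conf'],2)) for d in nets.pinpoint(n,q)][:3])
s=telemetry.get_state(); g=np.array(s['tool_pos'])-[0,0,.005]; w=s['tool_rot'][2]; d=np.array([np.cos(w),np.sin(w),-.02])
a=cv2.imread('pics/r3side.png'); t=cv2.imread('pics/r3top.png')
R=np.zeros((560,800,3),np.uint8); R[:,:480]=cv2.resize(a[150:220,330:390],None,fx=8,fy=8,interpolation=3); R[:560,500:800]=cv2.resize(t[190:260,330:405],None,fx=8,fy=8,interpolation=3)[:,:300] if 0 else cv2.resize(t[200:256,332:392],None,fx=5,fy=10)[:560]
def mk(p,c):
    u=proj('side',p); cv2.circle(R,(int((u[0]-330+.5)*8),int((u[1]-150+.5)*8)),3,c,-1)
    u=proj('top',p); cv2.circle(R,(int(500+(u[0]-332+.5)*5),int((u[1]-200+.5)*10)),3,c,-1)
for l in (.1,.15,.2,.25,.3,.31): mk(g+l*d,(0,0,255))
for k in range(12): mk([.5348+.0085*np.cos(k*.5236),-.0553,.133+.0085*np.sin(k*.5236)],(0,255,0))
cv2.imwrite('pics/r3.png',R)
E
```

```text
34.48 [0.5324, -0.3849, 0.1421] [-3.1403, 0.0005, 1.5546] F [0.8137, 0.2549, -1.2846] w 0.0208 g 59.7 q [0.8581, 0.5269, -0.3882, 1.6431, 0.2269, 1.0172, 0.3812]
side rod [([0.5341, -0.3534, 0.1387], 0.57)]
side rod_tip [([0.5364, -0.0727, 0.1297], 0.69)]
side hole_right [([0.5359, -0.0559, 0.1307], 0.81)]
top rod [([0.5363, -0.3531, 0.1403], 0.55)]
top rod_tip [([0.5359, -0.072, 0.1277], 0.68), ([0.4586, 0.0084, 0.1777], 0.47)]
top hole_right [([0.5354, -0.0542, 0.132], 0.97)]
```

View pics/r3.png

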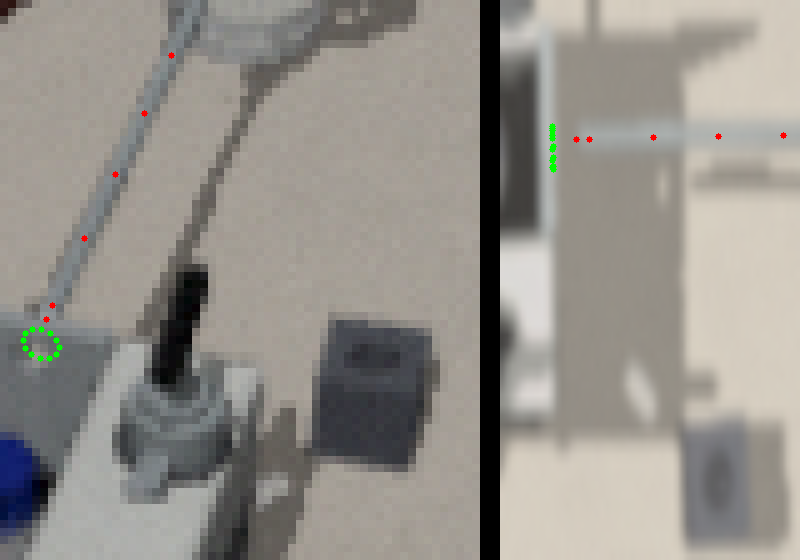

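Emit:
send_rows(
  motion=[
    [0, -1.3, -2, 0, 1],
    [0, -1.3, -2, 0, 1],
    [8, -1.3, -2, 0, 1],
    [14, -1.3, -2, 0, 1],
    [18, -1.3, -2, 0, 1],
    [22, -1.3, -2, 0, 1],
    [26, -1.3, -2, 0, 1],
    [30, -1.3, -2, 0, 1],
    [34, -1.3, -2, 0, 1],
    [40, -1.3, -2, 0, 1],
    [40, -1.3, -2, 0, 1],
  ],
)

```text
time: 35.8
tool_pos: [0.5334, -0.3418, 0.1445]
tool_rot: [-3.142, -0.001, 1.559]
contact_force: [-0.0, 1.1, -0.8]
width: 0.021
grip_force: 59.7
```

```bash
python3 - <<'E'
from h import *
st()
for n in ('side','top'):
    im=snap(n,'r4%s.png'%n)
    for q in ['rod','rod_tip']: print(n,q,[(np.round(d['location'],4).tolist(),round(d['conf'],2)) for d in nets.pinpoint(n,q)][:2])
a=cv2.imread('pics/r4side.png'); t=cv2.imread('pics/r4top.png')
R=np.zeros((480,800,3),np.uint8); R[:,:480]=cv2.resize(a[160:220,310:370],None,fx=8,fy=8,interpolation=3); R[:360,500:800]=cv2.resize(t[200:236,315:345],None,fx=10,fy=10,interpolation=3)
cv2.imwrite('pics/r4.png',R)
E
```

```text
35.8 [0.5334, -0.3418, 0.1445] [-3.1415, -0.0013, 1.5593] F [-0.0194, 1.0821, -0.762] w 0.021 g 59.7 q [0.8243, 0.4863, -0.407, 1.7021, 0.2204, 0.9993, 0.328]
side rod [([0.5333, -0.3097, 0.141], 0.58), ([0.5869, 0.0815, 0.1491], 0.57)]
side rod_tip [([0.5382, 0.0808, 0.0154], 0.67), ([0.5373, -0.0321, 0.1368], 0.49)]
top rod [([0.538, -0.3152, 0.142], 0.71), ([0.5362, 0.0757, 0.0007], 0.48)]
top rod_tip [([0.5355, -0.0288, 0.1302], 0.74)]
```

View pics/r4.png

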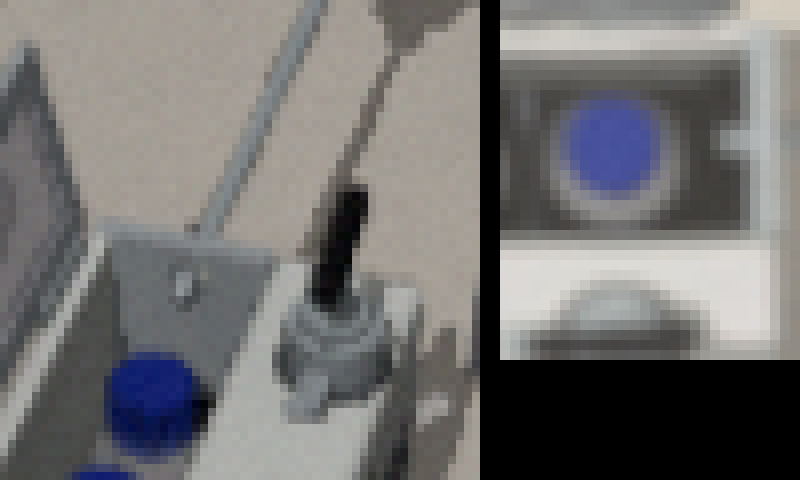

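The tip is through the right plate: bright nose at crop (185,290), bottle cap below it. I'll carry on across the well.

Emit:
send_rows(
  motion=[
    [10, -0.3, 0.5, 0, 1],
    [25, -0.6, 1, 0, 1],
    [40, -0.9, 1.5, 0, 1],
    [55, -1, 2, 0, 1],
    [70, -1.2, 2.3, 0, 1],
    [85, -1.2, 2.3, 0, 1],
    [100, -1.2, 2.3, 0, 1],
    [115, -1.2, 2.3, 0, 1],
    [130, -1.2, 2.3, 0, 1],
    [145, -1.2, 2.3, 0, 1],
    [160, -1.2, 2.3, 0, 1],
    [175, -1.2, 2.3, 0, 1],
    [190, -1.2, 2.3, 0, 1],
    [205, -1.2, 2.3, 0, 1],
    [215, -1.2, 2.3, 0, 1],
    [215, -1.2, 2.3, 0, 1],
    [215, -1.2, 2.3, 0, 1],
  ],
)

```text
time: 37.52
tool_pos: [0.5348, -0.1282, 0.1423]
tool_rot: [3.141, 0.0, 1.559]
contact_force: [-0.4, -0.4, -1.5]
width: 0.0207
grip_force: 59.7
```

```bash
python3 - <<'E'
from h import *
st()
for n in ('side','top'):
    im=snap(n,'r5%s.png'%n)
    for q in ['rod_tip','hole_left','rod']: print(n,q,[(np.round(d['location'],4).tolist(),round(d['conf'],2)) for d in nets.pinpoint(n,q)][:2])
a=cv2.imread('pics/r5side.png'); t=cv2.imread('pics/r5top.png')
R=np.zeros((560,800,3),np.uint8); R[:,:480]=cv2.resize(a[200:270,285:345],None,fx=8,fy=8,interpolation=3); R[:360,500:800]=cv2.resize(t[200:236,265:295],None,fx=10,fy=10,interpolation=3)
def mk(p,c):
    u=proj('side',p); cv2.circle(R,(int((u[0]-285+.5)*8),int((u[1]-200+.5)*8)),2,c,-1)
for k in range(12): mk([.5385+.0085*np.cos(k*.5236),.213,.133+.0085*np.sin(k*.5236)],(0,255,0))
cv2.imwrite('pics/r5.png',R)
E
```

```text
37.52 [0.5348, -0.1282, 0.1423] [3.1415, 0.0004, 1.5591] F [-0.3573, -0.4494, -1.4643] w 0.0207 g 59.7 q [0.5885, 0.3565, -0.4995, 1.9061, 0.2106, 0.93, -0.0229]
side rod_tip [([0.5403, 0.1842, 0.1315], 0.49)]
side hole_left [([0.5368, 0.214, 0.1346], 0.93)]
side rod [([0.5343, -0.0978, 0.1395], 0.82), ([0.4571, 0.0099, 0.179], 0.6)]
top rod_tip [([0.5361, 0.1818, 0.1248], 0.75)]
top hole_left [([0.5407, 0.2135, 0.1312], 0.84)]
top rod [([0.5357, -0.1009, 0.1372], 0.52), ([0.7361, -0.1252, -0.0011], 0.28)]
```

View pics/r5.png

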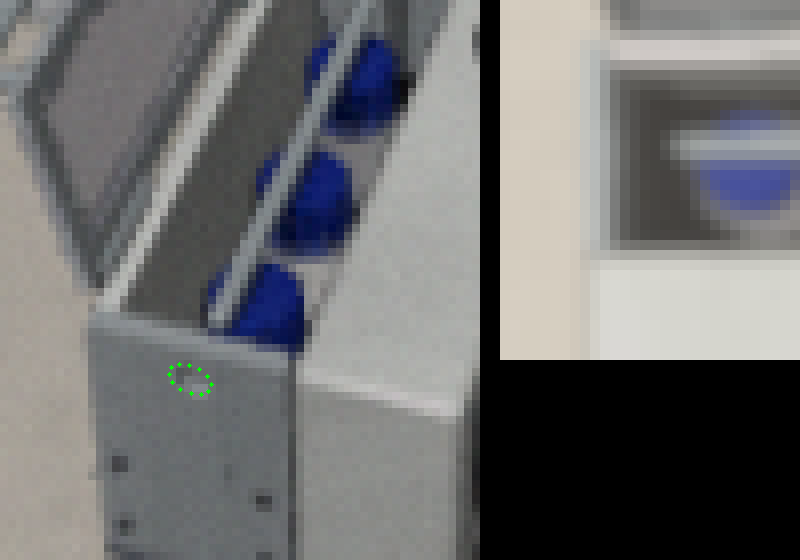

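Rod runs over all three caps with its tip near (225,325) in the crop, in line with the left hole. I'll push on.

Emit:
send_rows(
  motion=[
    [5, 0, -0.5, 0, 1],
    [10, 0, -0.5, 0, 1],
    [14, 0, -0.5, 0, 1],
    [18, 0, -0.5, 0, 1],
    [21, 0, -0.5, 0, 1],
    [24, 0, -0.5, 0, 1],
    [27, 0, -0.5, 0, 1],
    [30, 0, -0.5, 0, 1],
  ],
)

```text
time: 38.58
tool_pos: [0.5345, -0.0995, 0.1422]
tool_rot: [-3.14, 0.001, 1.558]
contact_force: [-0.2, -3.1, -3.6]
width: 0.0205
grip_force: 59.4
```

Emit:
send_rows(
  motion=[
    [4, 0, 0, 0, 1],
    [8, 0, 0, 0, 1],
    [11, 0, 0, 0, 1],
    [13, 0, 0, 0, 1],
    [15, 0, 0, 0, 1],
    [16, 0, 0, 0, 1],
    [16, 0, 0, 0, 1],
  ],
)

```text
time: 39.17
tool_pos: [0.5346, -0.0858, 0.142]
tool_rot: [-3.14, 0.004, 1.556]
contact_force: [-0.0, -8.2, -7.6]
width: 0.0207
grip_force: 59.0
```

```bash
python3 - <<'E'
from h import *
st()
for n in ('side','top'):
    im=snap(n,'r6%s.png'%n)
    for q in ['rod_tip','rod','bottle_a','panel_handle']: print(n,q,[(np.round(d['location'],4).tolist(),round(d['conf'],2)) for d in nets.pinpoint(n,q)][:4])
E
```

```text
39.17 [0.5346, -0.0858, 0.142] [-3.1404, 0.0036, 1.5563] F [-0.0438, -8.1501, -7.5891] w 0.0207 g 59.0 q [0.5285, 0.3453, -0.5179, 1.9248, 0.2158, 0.9263, -0.1093]
side rod_tip [([0.5375, 0.2245, 0.1303], 0.6)]
side rod [([0.5359, -0.0522, 0.1376], 0.47)]
side bottle_a [([0.5362, 0.0067, 0.0152], 0.69), ([0.5367, 0.081, 0.0134], 0.46)]
side panel_handle [([0.6402, 0.1273, 0.2282], 0.61)]
top rod_tip [([0.537, 0.2261, 0.1249], 0.46)]
top rod [([0.5357, 0.1499, 0.0124], 0.64), ([0.5377, -0.0561, 0.1376], 0.53)]
top bottle_a [([0.5358, 0.0809, 0.0126], 0.66), ([0.5384, 0.0095, 0.02], 0.66), ([0.541, 0.1536, 0.0138], 0.5)]
top panel_handle [([0.6398, 0.1232, 0.225], 0.66)]
```

Emit:
send_rows(
  motion=[
    [-1, 0, 0, 0, 0.8],
    [-1, 0, 0, 0, 0.6],
    [-1, 0, 0, 0, 0.4],
    [-1, 0, 0, 0, 0.4],
    [-1, 0, 0, 0, 0.4],
    [-1, 0, -30, 0, 0.4],
    [-1, 0, -70, 0, 0.4],
    [-1, 0, -110, 0, 0.4],
    [-1, 0, -150, 0, 0.5],
    [-1, 0, -180, 0, 1],
    [20, 25, -180, 7, 1],
    [45, 50, -180, 14, 1],
    [70, 75, -180, 21, 1],
    [95, 100, -180, 28, 1],
    [125, 125, -180, 35, 1],
    [155, 152, -180, 42, 1],
    [185, 152, -180, 49, 1],
    [213, 152, -180, 56, 1],
    [213, 152, -180, 63, 1],
    [213, 152, -180, 70, 1],
  ],
)

```text
time: 41.33
tool_pos: [0.6892, 0.1347, 0.323]
tool_rot: [-3.137, -0.001, 0.338]
contact_force: [0.4, -0.5, -0.5]
width: 0.0002
grip_force: 0.0
```

Emit:
send_rows(
  motion=[
    [0, 0, 0, 7, 1],
    [0, 0, 0, 14, 1],
    [0, 0, 0, 19.2, 1],
    [0, 0, 0, 19.2, 1],
    [0, 0, 0, 19.2, 1],
    [0, 0, 0, 19.2, 1],
  ],
)

```text
time: 41.83
tool_pos: [0.6901, 0.1288, 0.323]
tool_rot: [-3.141, -0.0, 0.003]
contact_force: [0.1, -0.4, -0.6]
width: 0.0001
grip_force: 0.0
```

```bash
python3 - <<'E'
from h import *
st();mv(.690,.125,.219,0)
for n in ('side','top'):
    im=snap(n)
    for q in ['rod_tip','rod','panel_handle']: print(n,q,[(np.round(d['location'],4).tolist(),round(d['conf'],2)) for d in nets.pinpoint(n,q)][:2])
E
```

```text
41.83 [0.6901, 0.1288, 0.323] [-3.1409, -0.0003, 0.0031] F [0.1271, -0.4343, -0.615] w 0.0001 g 0.0 q [0.0174, 0.4614, -0.3744, 1.3422, 0.1664, 1.3682, -1.9223]
ROW [-0.1, 3.8, 104.0, 0.2]
side rod_tip [([0.5372, 0.2247, 0.131], 0.79), ([0.5396, 0.0811, 0.0135], 0.24)]
side rod [([0.5345, -0.0556, 0.127], 0.75)]
side panel_handle [([0.6389, 0.1256, 0.2237], 0.97)]
top rod_tip [([0.5338, 0.2268, 0.1239], 0.48)]
top rod [([0.5382, -0.0571, 0.13], 0.72), ([0.4052, -0.1905, -0.0023], 0.37)]
top panel_handle [([0.6388, 0.1256, 0.2215], 0.71)]
```

Emit:
send_rows(
  motion=[
    [0, 4, 40, 0, 1],
    [0, 4, 80, 0, 1],
    [0, 4, 104, 0, 1],
    [0, 4, 104, 0, 1],
    [0, 4, 104, 0, 1],
  ],
)

```text
time: 42.65
tool_pos: [0.689, 0.1237, 0.2169]
tool_rot: [3.141, 0.004, 0.001]
contact_force: [0.4, -0.1, 0.9]
width: -0.0003
grip_force: 0.0
```

Emit:
send_rows(
  motion=[
    [-25, 0, 0, 0, 1],
    [-37, 0, 0, 0, 1],
    [-47, 0, -6, 0, 1],
    [-57, 0, -11, 0, 1],
    [-68, 0, -14, 0, 1],
    [-78, 0, -16.5, 0, 1],
    [-89, 0, -17, 0, 1],
    [-100, 0, -16.5, 0, 1],
    [-111, 0, -14, 0, 1],
    [-122, 0, -11, 0, 1],
    [-132, 0, -6, 0, 1],
    [-141, 0, 0, 0, 1],
    [-149, 0, 7, 0, 1],
    [-157, 0, 15, 0, 1],
    [-161, 0, 21, 0, 1],
    [-165, 0, 26, 0, 1],
    [-169, 0, 31, 0, 1],
    [-171, 0, 31, 0, 1],
    [-171, 0, 31, 0, 1],
  ],
)

```text
time: 44.23
tool_pos: [0.5209, 0.1239, 0.1873]
tool_rot: [-3.14, -0.004, 0.0]
contact_force: [6.3, -0.6, -4.8]
width: 0.0
grip_force: 3.2
```

```bash
python3 - <<'E'
from h import *
st()
for n in ('side','top'):
    im=snap(n)
    for q in ['panel_handle','rod_tip']: print(n,q,[(np.round(d['location'],4).tolist(),round(d['conf'],2)) for d in nets.pinpoint(n,q)][:2])
E
```

```text
44.23 [0.5209, 0.1239, 0.1873] [-3.1405, -0.0045, 0.0003] F [6.2803, -0.5642, -4.8473] w 0.0 g 3.2 q [0.06, 0.2551, -0.4186, 1.9119, 0.1232, 0.9946, -1.9839]
side panel_handle []
side rod_tip [([0.45, 0.0086, 0.1766], 0.51), ([0.5366, 0.2253, 0.1312], 0.42)]
top panel_handle [([0.5059, 0.127, 0.1954], 0.75), ([0.5344, -0.0543, 0.131], 0.36)]
top rod_tip []
```

Emit:
send_rows(
  motion=[
    [3, 0, 0, 0, 1],
    [3, 0, -25, 0, 1],
    [3, 0, -45, 0, 1],
    [-15, 0, -45, 0, 1],
    [-15, 0, -45, 0, 1],
    [-15, 0, -45, 0, 1],
    [-15, 0, -30, 0, 1],
    [-15, 0, -22, 0, 1],
    [-15, 0, -18, 0, 1],
    [-15, 0, -16, 0, 1],
    [-15, 0, -16, 0, 1],
  ],
)

```text
time: 45.45
tool_pos: [0.5029, 0.1241, 0.2069]
tool_rot: [3.139, 0.005, 0.001]
contact_force: [-11.2, -2.0, 23.5]
width: 0.0001
grip_force: 11.7
```

Emit:
send_rows(
  motion=[
    [0, 0, -30, 0, 1],
    [0, 0, -65, 0, 1],
    [0, 0, -95, 0, 1],
    [-10, 25, -95, -7, 0.5],
    [-20, 50, -95, -14, 0.4],
    [-30, 75, -95, -21, 0.4],
    [-40, 95, -95, -28, 0.4],
    [-46, 113.5, -95, -35, 0.4],
    [-46, 113.5, -95, -42, 0.4],
    [-46, 113.5, -95, -49, 0.4],
    [-46, 113.5, -95, -56, 0.4],
    [-46, 113.5, -95, -63, 0.4],
    [-46, 113.5, -95, -70, 0.4],
    [-46, 113.5, -95, -77, 0.4],
    [-46, 113.5, -95, -84, 0.4],
    [-46, 113.5, -95, -91, 0.4],
    [-46, 113.5, -95, -92, 0.4],
    [-46, 113.5, -95, -92, 0.4],
    [-46, 113.5, -95, -92, 0.4],
  ],
)

```text
time: 47.03
tool_pos: [0.458, 0.0104, 0.298]
tool_rot: [-3.14, -0.0, 1.604]
contact_force: [-0.3, -0.5, -0.8]
width: 0.0514
grip_force: 0.0
```

```bash
python3 - <<'E'
from h import *
st();mv(.4568,.0105,.2105,92)
for n in ('side','top'):
    im=snap(n,'z%s.png'%n)
    for q in ['panel_handle','rod_tip','rod','key','bottle_a']: print(n,q,[(np.round(d['location'],4).tolist(),round(d['conf'],2)) for d in nets.pinpoint(n,q)][:3])
E
```

```text
47.03 [0.458, 0.0104, 0.298] [-3.1401, -0.0001, 1.6038] F [-0.2596, -0.5161, -0.777] w 0.0514 g 0.0 q [0.2307, -0.0194, -0.3365, 1.9553, -0.0071, 1.2062, -0.0701]
ROW [0.1, -1.2, 87.5, -0.1]
side panel_handle [([0.5056, 0.1222, 0.1947], 0.95)]
side rod_tip [([0.5347, 0.2258, 0.1281], 0.39)]
side rod [([0.5355, -0.0524, 0.131], 0.5)]
side key []
side bottle_a []
top panel_handle [([0.5068, 0.1236, 0.1946], 0.8), ([0.6657, 0.4416, -0.0018], 0.56)]
top rod_tip []
top rod [([0.5393, -0.0542, 0.1291], 0.57)]
top key []
top bottle_a []
```

Panel's shut. Next I'll grip the key.

Emit:
send_rows(
  motion=[
    [0, -1, 30, 0, 0.4],
    [0, -1, 60, 0, 0.4],
    [0, -1, 80, 0, 0.4],
    [0, -1, 87, 0, 0.4],
    [0, -1, 87, 0, 0.4],
    [0, -1, 87, 0, 0.4],
    [0, -1, 87, 0, 0.7],
    [0, -1, 87, 0, 1],
    [0, -1, 87, 0, 1],
    [0, -1, 87, 0, 1],
    [0, -1, 87, 0, 1],
  ],
)

```text
time: 48.55
tool_pos: [0.4577, 0.0105, 0.2129]
tool_rot: [3.14, 0.0, 1.606]
contact_force: [-2.2, -0.9, 4.9]
width: 0.0114
grip_force: 59.0
```

Emit:
send_rows(
  motion=[
    [0, 0.2, 0.5, 7, 1],
    [-0.1, 0.4, 0.5, 14, 1],
    [-0.1, 0.6, 0.5, 21, 1],
    [-0.2, 0.8, 0.5, 28, 1],
    [-0.3, 1, 0.5, 35, 1],
    [-0.5, 1.2, 0.5, 42, 1],
    [-0.6, 1.4, 0.5, 49, 1],
    [-0.8, 1.5, 0.5, 56, 1],
    [-1, 1.6, 0.5, 63, 1],
    [-1.2, 1.7, 0.5, 70, 1],
    [-1.4, 1.8, 0.5, 77, 1],
    [-1.6, 1.8, 0.5, 84, 1],
    [-1.8, 1.8, 0.5, 91, 1],
    [-1.8, 1.8, 0.5, 95, 1],
    [-1.8, 1.8, 0.5, 96, 1],
    [-1.8, 1.8, 0.5, 96, 1],
    [-1.8, 1.8, 0.5, 96, 1],
    [-1.8, 1.8, 0.5, 96, 1],
  ],
)

```text
time: 50.05
tool_pos: [0.459, 0.0078, 0.2129]
tool_rot: [3.14, 0.0, -0.069]
contact_force: [-5.0, -0.5, 9.2]
width: 0.0108
grip_force: 59.4
```

```bash
python3 - <<'E'
from h import *
st(); print(telemetry.get_state()['wrist_torque'])
E
```

```text
50.05 [0.459, 0.0078, 0.2129] [3.1398, 0.0003, -0.0695] F [-4.9796, -0.4528, 9.216] w 0.0108 g 59.4 q [0.1596, 0.0658, -0.2754, 2.0581, 0.023, 1.0209, -1.7675]
[-0.43295637  1.01655169 -0.01523822]
```

Emit:
send_rows(
  motion=[
    [0, 0, 0, -1.5, 1],
    [0, 0, -8, -1.5, 1],
    [0, 0, -20, -1.5, 1],
    [0, 0, -45, -1.5, 1],
    [0, 0, -62, -1.5, 1],
    [-8, 38, -62, -6, 1],
    [-16, 78, -62, -12, 1],
    [-24, 118, -62, -18, 1],
    [-33, 158, -50, -22.5, 1],
    [-41, 198.5, -10, -22.5, 1],
    [-41, 198.5, 30, -22.5, 1],
    [-41, 198.5, 70, -22.5, 1],
    [-41, 198.5, 80, -22.5, 1],
    [-41, 198.5, 80, -22.5, 1],
    [-41, 198.5, 80, -22.5, 1],
    [-41, 198.5, 80, -22.5, 1],
  ],
)

```text
time: 51.38
tool_pos: [0.4063, -0.1866, 0.1328]
tool_rot: [3.14, -0.003, 0.324]
contact_force: [0.5, -0.6, -0.2]
width: 0.0106
grip_force: 58.6
```

```bash
python3 - <<'E'
from h import *
st();mv(.4046,-.1874,.085,18.5)
for n in ('side','top'):
    im=snap(n,'y%s.png'%n)
    for q in ['key','key_block','latch_slot']: print(n,q,[(np.round(d['location'],4).tolist(),round(d['conf'],2)) for d in nets.pinpoint(n,q)][:3])
s=telemetry.get_state(); t=np.array(s['tool_pos'])-[0,0,.0365]; w=s['tool_rot'][2]; e=np.array([np.cos(w),np.sin(w),0])
a=cv2.imread('pics/yside.png')
R=np.zeros((560,800,3),np.uint8); R[:,:400]=cv2.resize(a[165:205,360:400],None,fx=10,fy=14,interpolation=3); R[:,420:]=cv2.resize(a[180:232,320:360],None,fx=9.5,fy=10.77,interpolation=3)[:560,:380]
def mk(p,c):
    u=proj('side',p); cv2.circle(R,(int((u[0]-360+.5)*10),int((u[1]-165+.5)*14)),2,c,-1)
for l in(-.032,.032): mk(t+l*e+[0,0,.04],(255,0,255))
for k in range(12):
    g=k*np.pi/6; mk(t+.0155*np.array([np.cos(g),np.sin(g),0]),(255,0,0)); mk([.4035+.012*np.cos(g),-.188+.012*np.sin(g),.05],(0,255,255))
cv2.imwrite('pics/y.png',R)
E
```

```text
51.38 [0.4063, -0.1866, 0.1328] [3.1397, -0.0027, 0.324] F [0.4718, -0.5926, -0.1664] w 0.0106 g 58.6 q [0.3763, 0.1442, -0.0402, 2.1659, 0.0075, 0.8283, -0.9153]
ROW [-1.8, 0.2, 47.8, 0.1]
side key [([0.4069, -0.185, 0.0989], 0.61)]
side key_block [([0.3968, -0.1846, 0.0017], 0.74), ([0.752, 0.2417, 0.0018], 0.51)]
side latch_slot [([0.4499, 0.0112, 0.1774], 0.57)]
top key [([0.5861, 0.0793, 0.1543], 0.67), ([0.7366, -0.1232, 0.0009], 0.65)]
top key_block []
top latch_slot [([0.459, 0.0043, 0.1792], 0.42)]
```

View pics/y.png

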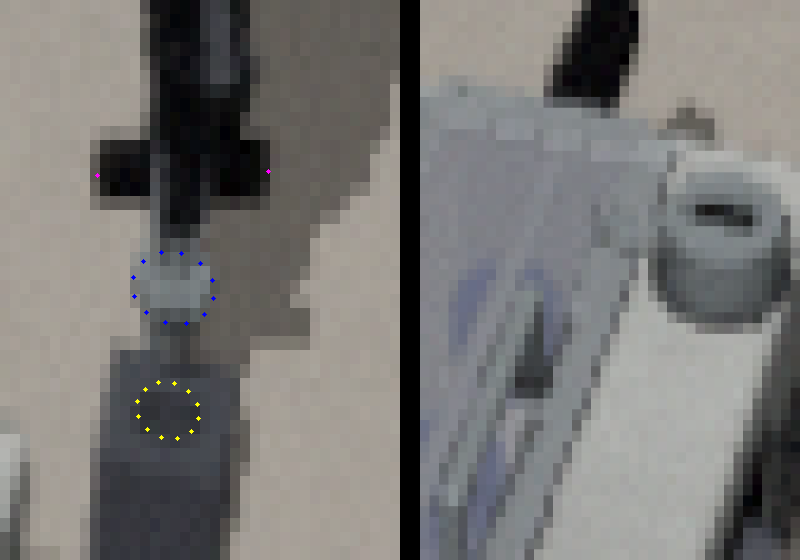

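The slot is back in its locked direction, and the key hangs over the bore (168,410 in the crop). I'll lower it.

Emit:
send_rows(
  motion=[
    [-1.7, 0.2, 10, 0, 1],
    [-1.7, 0.2, 20, 0, 1],
    [-1.7, 0.2, 27, 0, 1],
    [-1.7, 0.2, 32, 0, 1],
    [-1.7, 0.2, 37, 0, 1],
    [-1.7, 0.2, 41, 0, 1],
    [-1.7, 0.2, 44, 0, 1],
    [-1.7, 0.2, 45.5, 0, 1],
    [-1.7, 0.2, 45.5, 0, 1],
  ],
)

```text
time: 52.53
tool_pos: [0.4027, -0.187, 0.0869]
tool_rot: [-3.14, 0.002, 0.323]
contact_force: [-3.9, 2.6, 12.0]
width: 0.0107
grip_force: 60.4
```

Emit:
send_rows(
  motion=[
    [0, 0, -0.5, 0, 0.7],
    [0, 0, -0.5, 0, 0.5],
    [0, 0, -0.5, 0, 0.4],
    [0, 0, -0.5, 0, 0.4],
    [0, 0, -30, 0, 0.4],
    [0, 0, -70, 0, 0.4],
    [0, 0, -110, 0, 0.4],
    [0, 0, -150, 0, 0.4],
    [-20, 40, -170, 0, 0.4],
    [-20, 80, -170, 0, 0.4],
    [-20, 120, -170, 0, 0.4],
    [-20, 120, -170, 0, 0.4],
    [-20, 120, -170, 0, 0.4],
    [-20, 120, -170, 0, 0.4],
  ],
)

```text
time: 53.7
tool_pos: [0.4217, -0.3067, 0.2547]
tool_rot: [-3.139, 0.001, 0.323]
contact_force: [0.2, 0.9, 0.3]
width: 0.051
grip_force: 0.0
```

```bash
python3 - <<'E'
from h import *
st()
for n in ('side','top'):
    im=snap(n,'w%s.png'%n)
    for q in ['key','key_block','latch_slot','panel_handle','rod','rod_tip']: print(n,q,[(np.round(d['location'],4).tolist(),round(d['conf'],2)) for d in nets.pinpoint(n,q)][:3])
# key upright check: compare bar blob with start picture
for f in ('pics/side0.png','pics/wside.png'):
    im=cv2.imread(f)[175:200,362:395].max(2); v,u=np.nonzero(im<45); print(f,len(u),u.mean()+362,v.mean()+175,u.min()+362,u.max()+362,v.min()+175,v.max()+175)
E
```

```text
53.7 [0.4217, -0.3067, 0.2547] [-3.1394, 0.001, 0.3231] F [0.2366, 0.8501, 0.2882] w 0.051 g 0.0 q [0.4837, 0.1293, 0.0716, 1.8924, -0.0109, 1.1225, -0.6882]
side key [([0.4016, -0.1866, 0.0546], 0.41)]
side key_block [([0.3994, -0.186, 0.0011], 0.48)]
side latch_slot [([0.454, 0.0087, 0.1783], 0.62), ([0.5988, 0.5278, 0.0026], 0.52)]
side panel_handle [([0.502, 0.1272, 0.195], 0.85), ([0.5407, 0.0755, -0.0034], 0.59)]
side rod [([0.5331, -0.055, 0.1335], 0.64)]
side rod_tip [([0.5373, 0.2266, 0.1279], 0.61)]
top key [([0.4028, -0.1853, 0.0525], 0.63)]
top key_block [([0.4062, -0.1884, 0.0026], 0.48)]
top latch_slot [([0.4567, 0.0059, 0.1774], 0.43)]
top panel_handle [([0.5062, 0.1221, 0.1943], 0.96)]
top rod [([0.5376, -0.055, 0.1298], 0.41), ([0.7367, -0.1243, 0.003], 0.39)]
top rod_tip [([0.5046, 0.1259, 0.1942], 0.35)]
pics/side0.png 62 377.7741935483871 184.82258064516128 370 385 175 188
pics/wside.png 54 377.2037037037037 186.22222222222223 370 385 185 188
```

```bash
python3 - <<'E'
from h import *
print(ticket.close_job())
E
```

```text
the job is handed in; nothing more can be done
None
```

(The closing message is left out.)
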